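# Restock ball knobs in the tilt-out bin

### The arm

A 6-joint arm with a two-finger parallel gripper is mounted at the origin on the work surface. World frame = base frame: x ahead of the robot, y to its left, z up, the work surface at z = 0. Lengths are in mm, angles in rad, forces in N, time in s.
With the tool pointing down it reaches from about 425 to 950 mm from the base axis. Payload 14.7 kg.
Tool frame: the origin (TCP) lies at the very end of the fingers, on their centre line; the grasp point (between the pads) lies 19 mm behind it; z points along the fingers, y is the line along which they close (so a half turn about z gives the same grasp; the last joint's range is limited). The gripper opens to 85 mm and grips with 20 to 120 N. Pads are 22 mm wide; open, the fingers measure 114 mm over their backs; the gripper's body (76 mm by 85 mm) begins 54 mm behind the grasp point. The pads swing forward as they close: fully open they stand 13 mm farther back than shut.
Start: joints at [-0.047, 0.48, 1.596, -0, 1.065, -0.047], TCP at [649.994, 0.021, 231.297] pointing down, gripper open.
Joint ranges: [-2.75, 2.75], [-0.82, 2.05], [0.23, 2.67], [-1.56, 4.7], [0.09, 2.69], [-2.92, 2.92]. Speed limits (rad/s): [1.89, 1.89, 2.39, 3.01, 3.01, 3.01].

### API

Orientations are given as a rotation vector (axis times angle).
In Python, from station import env, eyes gives the robot as it stands. The module is installed in compiled form; this text tells all that it offers.
- The arm moves only by the tool servo_tool, never from a script. Its argument "motion" is a list of rows, each an object with "travel": the shift along the tool's x, y, z each as a share of 25 mm, from -1 to 1, a list of three; "turn": the turn, a rotation vector about the tool's x, y, z each as a share of 180 degrees, from -1 to 1, a list of three; "gripper": the opening, from 0 (shut) to 1 (fully open). A call has 1 to 20 rows; each row shifts and turns the commanded pose from where the row before left it, along the tool's axes as they then stand; what a row does not reach is not made up. A row lasts 1/12 s, in which the tool goes at most 41.7 mm and 7.16 degrees, less where a joint would pass 70% of its speed; a pose out of reach is approached as far as the arm can. A call with a number of a shift or a turn outside -1 to 1 is refused whole. A call with a gripper value outside its range is refused whole. The fingers move at their own pace and stop on an object; the grip force is fixed at half the most. Time passes only in rows, so rows that do not move let the fingers close. It gives the time, the measured TCP pose, the force, the opening and the grip force at its end, in the units of the state.
- env.read_state(): the state, without advancing time (a new reading comes with each control period).
- eyes.grab_frame(name): name is "scene" or "side" or "wrist"; returns a dict with "image" (400x640x3 uint8, red, green, blue), "range_z" (400x640 float32, mm along the optical axis (not along the pixel's ray), 0 where there is no reading), "intrinsics" (3x3 intrinsics, pixels), "R" (3x3) and "t" (3): a world point X has camera coordinates R X + t. Camera axes: x right, y down, z forward; pixel columns grow to the right and rows downward; lengths in mm; the calibration is good to about 2 mm. A picture is of the moment at which its call begins.
- env.sign_off(): hands the job in; it is judged then, once.
The state is a dict: "clock": time; "joint_pos": joint angles; "joint_vel": joint speeds; "joint_torque": joint torques, N m; "tcp_pos": TCP position; "ee_rot": TCP orientation; "ft_force": force on the tool from outside, world axes, zero at the start; "torque": the same for the moment, N m; "gripper_width": opening from 0.0 (shut) to 1.0 (fully open); "finger_force": force on a finger pad.
Only numpy, scipy, OpenCV 4.12 (cv2) and the standard library are available. Lean on these libraries where they do the work, as an engineer would, in place of code of your own. Each camera call takes 0.05 s, during which the arm holds its last target. There are 200 camera calls.

### The job

Pull the tilt-out bin open, use the scoop to bring at least three of the black ball knobs from the stock tray into the bin, then push the bin fully shut. Do not touch the knobs with the fingers; knobs you do not bring over stay in the tray, and none may be left anywhere else. Finish with the scoop standing flat on the bench again, let go, and leave the other things on the bench where they are.

Things in the scene. Friction and masses are not known exactly. Their poses are not given: they have to be found in the camera images.
- bin (a joint): the tilt-out bin's tilt in rad: 0 = shut, grows as its top is pulled towards the robot, stop at 0.80 (fully open). A stiff hinge: the bin stays wherever it is left; moving it takes about 3 N at the bar.
- cabinet: grey sheet-metal cabinet, fixed, 200 mm wide (y), 150 mm deep, 168 mm high, with one bottom-hinged tilt-out bin behind a plain aluminium front. Origin: on the bench under its front edge, below the bin's hinge; x points into the cabinet (away from the robot), z up. Closed roof: the bin can be filled only when tilted out.
- bin_hinge (a point): middle of the bin's hinge line, 20 mm above the bench under the front edge of the cabinet; the hinge runs along the cabinet's y.
- bin_bar (a point): middle of the round steel bar (12 mm thick, 140 mm long along y) above the top edge of the bin's front; shut, it is 205 mm above the bench and 37 mm above the cabinet roof; the opening under it, between its end posts, is 128 mm wide and 31 mm high. It moves with the bin on an arc of 185 mm about the hinge; its axes turn with the bin.
- bin_in (a point): centre of the bin's inner floor; axes turn with the bin (x to the cabinet's back when shut). Inside 106 mm (x) by 172 mm (y); front panel 144 mm above this floor, back wall 76 mm. Fully open, the mouth lies between the panel's top edge (106 mm in front of the hinge, 122 mm above the bench) and the roof's front edge (168 mm above the bench).
- bin_mid (a point): middle of the bin's inside, 55 mm behind the front panel's back and 41 mm above the inner floor; a knob whose centre is within 90 mm of it is in the bin.
- tray: plain grey open stock tray, fixed, 260 mm long (x), 118 mm wide (y), 40 mm high, walls and floor 5 mm; its far (+x) end slopes up inside at 45 degrees to the rim. Origin: at bench level on its centre line, 55 mm before the foot of that slope, 90 mm before the inside of the far wall, 160 mm ahead of the inside of the near wall; x points along it away from the robot.
- tray_in (a point): centre of the tray's inner floor, 5 mm above the bench, axes as the tray; the inside is 250 mm by 108 mm.
- scoop: hand scoop standing flat on the bench: open-fronted aluminium pan 90 mm long (x), 92 wide, 36 high (inside 86 wide, floor 2, walls 3) with a straight black handle 135 mm long, 20 wide (y), 22 deep, rising backwards from the pan's back wall at 15 degrees above level. Origin: centre of the pan's underside; x to the open front, z up. About 0.25 kg.
- scoop_grip (a point): point on the handle's axis 65 mm from the pan, 106 mm behind and 51 mm above the scoop's origin: a good place to grip, with the fingers closing along the scoop's y. Axes as the scoop.
- scoop_lip (a point): middle of the pan's front edge, at the underside. Axes as the scoop.
- knob0: black ball knob, a 26 mm ball with a flush brass insert, 30 g, which can roll; origin at the ball's centre, 13 mm above what it lies on. At the start all six lie in the far half of the tray.
- knob1: black ball knob, a 26 mm ball with a flush brass insert, 30 g, which can roll; origin at the ball's centre, 13 mm above what it lies on. At the start all six lie in the far half of the tray.
- knob2: black ball knob, a 26 mm ball with a flush brass insert, 30 g, which can roll; origin at the ball's centre, 13 mm above what it lies on. At the start all six lie in the far half of the tray.
- knob3: black ball knob, a 26 mm ball with a flush brass insert, 30 g, which can roll; origin at the ball's centre, 13 mm above what it lies on. At the start all six lie in the far half of the tray.
- knob4: black ball knob, a 26 mm ball with a flush brass insert, 30 g, which can roll; origin at the ball's centre, 13 mm above what it lies on. At the start all six lie in the far half of the tray.
- knob5: black ball knob, a 26 mm ball with a flush brass insert, 30 g, which can roll; origin at the ball's centre, 13 mm above what it lies on. At the start all six lie in the far half of the tray.
- flux_bottle: bystander: small clear bottle, 42 mm across, 100 mm high; origin at centre of underside
- solder_reel: bystander: steel-coloured reel, 60 mm across, 48 mm high; origin at centre of underside
- meter: bystander: black hand-held meter lying flat, 150 x 75 x 32 mm; origin at centre of underside
- screwdriver: bystander: screwdriver lying on the bench; origin at its underside
There are look-alikes about, which are no part of the job. What is shaped like the scoop but orange is not meant.

How it is judged (in metres and radians):
On the way, in this order (a step that is already met when the one before it is completed fails the run):
1. the bin is pulled open (tilted out by more than 0.5 rad) (value of joint bin above 0.5 rad), for 0.2 s.
2. at least three knobs are in the bin while it is still open (more than 0.3 rad) (value of joint bin above 0.3 rad and (distance between each of knob0, knob1, knob2 and bin_mid below 0.09 m or distance between each of knob3, knob4, knob5 and bin_mid below 0.09 m or ((distance between each of knob0, knob1 and bin_mid below 0.09 m or distance between each of knob0, knob2 and bin_mid below 0.09 m or distance between each of knob1, knob2 and bin_mid below 0.09 m) and distance between any of knob3, knob4, knob5 and bin_mid below 0.09 m) or ((distance between each of knob3, knob4 and bin_mid below 0.09 m or distance between each of knob3, knob5 and bin_mid below 0.09 m or distance between each of knob4, knob5 and bin_mid below 0.09 m) and distance between any of knob0, knob1, knob2 and bin_mid below 0.09 m))), for 0.2 s.
At the end, for the whole second after the job is handed in: At least three knobs lie inside the bin and every other knob in the stock tray (none in the scoop or elsewhere); the bin is shut to within 0.06 rad (11 mm at its bar); the scoop stands flat on the bench on its pan (within 8 mm and 0.1 rad), released and at rest ((distance between each of knob0, knob1, knob2 and bin_mid below 0.09 m or distance between each of knob3, knob4, knob5 and bin_mid below 0.09 m or ((distance between each of knob0, knob1 and bin_mid below 0.09 m or distance between each of knob0, knob2 and bin_mid below 0.09 m or distance between each of knob1, knob2 and bin_mid below 0.09 m) and distance between any of knob3, knob4, knob5 and bin_mid below 0.09 m) or ((distance between each of knob3, knob4 and bin_mid below 0.09 m or distance between each of knob3, knob5 and bin_mid below 0.09 m or distance between each of knob4, knob5 and bin_mid below 0.09 m) and distance between any of knob0, knob1, knob2 and bin_mid below 0.09 m)) and value of joint bin below 0.06 rad and (distance between knob0 and bin_mid below 0.09 m or (x of knob0 in the frame of tray_in between -0.127 and 0.127 m and y of knob0 in the frame of tray_in between -0.056 and 0.056 m)) and (distance between knob1 and bin_mid below 0.09 m or (x of knob1 in the frame of tray_in between -0.127 and 0.127 m and y of knob1 in the frame of tray_in between -0.056 and 0.056 m)) and (distance between knob2 and bin_mid below 0.09 m or (x of knob2 in the frame of tray_in between -0.127 and 0.127 m and y of knob2 in the frame of tray_in between -0.056 and 0.056 m)) and (distance between knob3 and bin_mid below 0.09 m or (x of knob3 in the frame of tray_in between -0.127 and 0.127 m and y of knob3 in the frame of tray_in between -0.056 and 0.056 m)) and (distance between knob4 and bin_mid below 0.09 m or (x of knob4 in the frame of tray_in between -0.127 and 0.127 m and y of knob4 in the frame of tray_in between -0.056 and 0.056 m)) and (distance between knob5 and bin_mid below 0.09 m or (x of knob5 in the frame of tray_in between -0.127 and 0.127 m and y of knob5 in the frame of tray_in between -0.056 and 0.056 m)) and height (world z) of scoop between -0.006 and 0.008 m and angle between scoop's own z axis and vertical below 0.1 rad and linear speed of scoop below 0.02 m/s); the robot touches nothing.
It fails at once if the fingers or the arm press on a knob (more than 1 N) (contact force between any of the fingers, the arm and knob0 above 1 N or contact force between any of the fingers, the arm and knob1 above 1 N or contact force between any of the fingers, the arm and knob2 above 1 N or contact force between any of the fingers, the arm and knob3 above 1 N or contact force between any of the fingers, the arm and knob4 above 1 N or contact force between any of the fingers, the arm and knob5 above 1 N).
It fails at once if a bystander (bottle, reel, meter, screwdriver) is moved more than 30 mm (distance of any of flux_bottle, solder_reel, meter, screwdriver from where it was at the start of the episode above 0.03 m).
It also fails if it takes over 72 s, if anything falls off the work surface, if the arm or the gripper's body presses on something with over 40 N, if the wrist force passes 120 N, or if a joint passes its speed limit or range.

## Working session

There is one attempt and no reset: what is moved stays moved. The work goes in short steps, Python scripts to look and compute and a tool call to move; the robot and the scene stay as the last step left them, time stands still between calls to the robot, and variables do not carry over. Pictures are saved under pics/ and viewed, at most 10 in all, crops included, and the job is handed in when it is done.

Besides the shell and the picture viewer there is one more tool, called after ">>>" as a command line: name --argument value ..., lists and objects as JSON in quotes. servo_tool: Moves the arm, as the interface text tells. Its arguments: {"type":"object","properties":{"motion":{"type":"array"}},"required":["motion"]}

```bash
mkdir -p pics; cat > h.py <<'E'
import numpy as np, cv2
from scipy.spatial.transform import Rotation as Rn
from station import env, eyes
def grab(n):
    f=eyes.grab_frame(n); np.savez(f'{n}.npz',**f); return f
def cloud(f):
    K=f['intrinsics'];R=np.array(f['R']);t=np.array(f['t']);d=f['range_z']
    v,u=np.mgrid[:d.shape[0],:d.shape[1]]
    c=np.stack([(u-K[0][2])/K[0][0]*d,(v-K[1][2])/K[1][1]*d,d],-1)
    return (c-t)@R   # world
E
python3 - <<'E'
from h import *
print(env.read_state())
for n in ('scene','side'):
    f=grab(n); cv2.imwrite(f'pics/{n}0.png',f['image'][...,::-1])
    print(n,f['R'],f['t'],f['intrinsics'],-np.array(f['R']).T@f['t'])
E
```

```text
{'clock': 0.0, 'joint_pos': array([-4.65787848e-02,  4.80822876e-01,  1.59689626e+00,  1.40518329e-05,
        1.06511023e+00, -4.65965182e-02]), 'joint_vel': array([0.00079408, 0.00173888, 0.00041924, 0.00033336, 0.00128789,
       0.00121941]), 'joint_torque': array([ 2.41355090e-03, -9.50650907e+01, -4.30184269e+01, -5.27583288e-04,
        1.24796593e-02,  1.26860105e-04]), 'tcp_pos': array([6.49569523e+02, 5.94140891e-02, 2.30669869e+02]), 'ee_rot': array([-2.22077682e+00, -2.22080107e+00,  1.29352751e-03]), 'ft_force': array([ 0.34113435, -0.20627074, -0.57480222]), 'torque': array([-0.01209944, -0.03230093,  0.00038165]), 'finger_force': 0.0, 'gripper_width': 0.9995620874735389}
scene [[ 0.86696936 -0.49835489 -0.00255358]
 [-0.42947856 -0.74452889 -0.51110165]
 [ 0.25280879  0.44420618 -0.85951648]] [-404.00278113  269.75768309 1159.31619885] [[383.01530553   0.         313.70678059]
 [  0.         383.01530553 197.47944814]
 [  0.           0.           1.        ]] [ 173.02784555 -515.46979295 1133.29332517]
side [[ 0.9514352  -0.3075712   0.01307699]
 [-0.15976792 -0.52964148 -0.83303909]
 [ 0.26314495  0.79049343 -0.55305956]] [-455.6372853   189.75046792  998.74892049] [[392.52453685   0.         317.34845964]
 [  0.         392.52453685 200.74153392]
 [  0.           0.           1.        ]] [ 201.00965663 -829.14564867  716.39555641]
```

View pics/scene0.png

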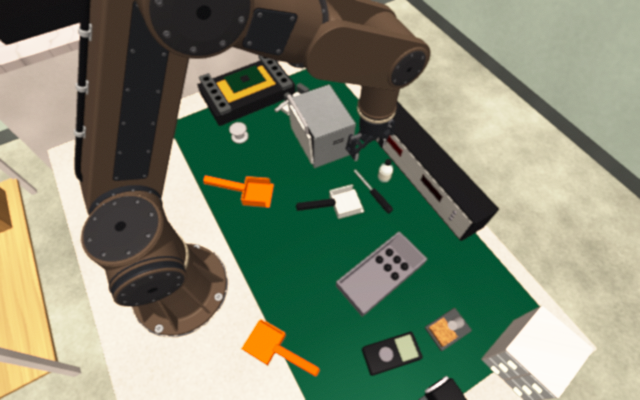

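View pics/side0.png

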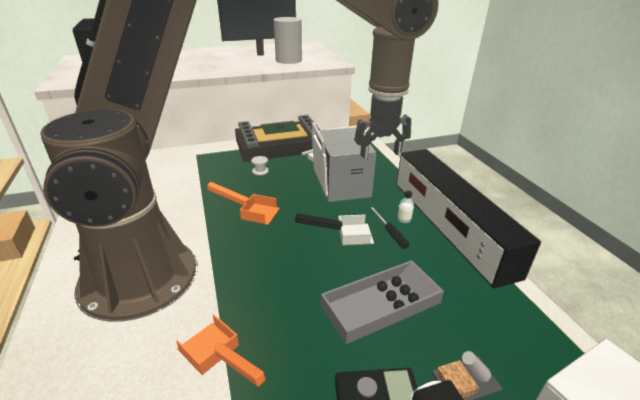

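The scene shows the cabinet at (322,125), the tray with six black knobs at (382,272), and the meter at (392,353). The bottle is at (386,172), the screwdriver at (373,190) and the reel at (238,132).

There are three scoop candidates: silver with a black handle at (347,202), orange at (258,190) and orange at (265,340). Only the silver one fits, since the orange ones are excluded. I'll confirm it with a crop while I measure.

```bash
cat > m.py <<'E'
from h import *
def rect(P,name):
    r=cv2.minAreaRect(P[:,:2].astype(np.float32)); print(name,'n',len(P),'c',np.round(r[0],1),'size',np.round(r[1],1),'ang',round(r[2],2),'z',np.round(np.percentile(P[:,2],[5,50,95]),1)); return r
for n in ('scene','side'):
    f=dict(np.load(n+'.npz')); W=cloud(f); im=f['image']; hsv=cv2.cvtColor(im,cv2.COLOR_RGB2HSV)
    ok=f['range_z']>0; H,S,V=[hsv[...,i].astype(int) for i in range(3)]
    X,Y,Z=W[...,0],W[...,1],W[...,2]
    print(n)
    v0,v1,u0,u1=(0,400,0,640)
    # components above bench
    green=(H>60)&(H<95)&(S>120)
    print('bench z',np.median(Z[green&ok]))
    m=(ok&~green&(Z>4)&(Z<215)&(X>330)&(X<1100)&(abs(Y)<620)).astype(np.uint8)
    k,l,st,ce=cv2.connectedComponentsWithStats(m)
    for i in range(1,k):
        if st[i,4]>60:
            P=W[l==i]; print('px',np.round(ce[i]),'col',im[l==i].mean(0).round()); rect(P,'  comp')
            # top
            zt=np.percentile(P[:,2],97); Q=P[P[:,2]>zt-6]; rect(Q,'  top')
    if 1:
        box=[(360,430,240,290)] if n=='scene' else [(365,430,268,315)]
        u0,u1,v0,v1=box[0]
        d=((V<75)).astype(np.uint8); mm=np.zeros_like(d); mm[v0:v1,u0:u1]=d[v0:v1,u0:u1]
        k,l,st,ce=cv2.connectedComponentsWithStats(mm)
        for i in range(1,k):
            if st[i,4]>15: 
                K=f['intrinsics'];R=f['R'];t=f['t'];o=-R.T@t
                r=R.T@np.array([(ce[i][0]-K[0,2])/K[0,0],(ce[i][1]-K[1,2])/K[1,1],1]); s=(18-o[2])/r[2]
                print('knob',st[i],np.round(o+s*r,1),W[l==i].mean(0).round(1))
f=dict(np.load('scene.npz')); c=f['image'][50:310,220:440,::-1]; cv2.imwrite('pics/crop.png',cv2.resize(c,None,fx=2.3,fy=2.3,interpolation=3))
E
python3 m.py
```

```text
scene
bench z -0.23626159844864697
px [293. 113.] col [119. 113.  99.]
  comp n 6225 c [589.1 391.7] size [455.8 487.2] ang 89.85 z [ 20.1  84.2 170. ]
  top n 1660 c [641.8 271.4] size [202.  171.3] ang 84.55 z [166.1 168.  207.5]
px [438. 177.] col [65. 60. 56.]
  comp n 6268 c [879.7 -53.1] size [512.2 108.5] ang 89.85 z [ 22.7 126.7 131.7]
  top n 3327 c [880.4 -53.3] size [102.3 512.1] ang 0.1 z [126.7 129.1 132.3]
px [238. 132.] col [204. 195. 185.]
  comp n 259 c [386.8 454.2] size [65.6 85.8] ang 40.05 z [ 5.3 45.7 50.8]
  top n 139 c [396.1 443.2] size [59.8 55.4] ang 67.72 z [45.6 48.1 51.4]
px [385. 171.] col [177. 176. 160.]
  comp n 223 c [759.9  34.1] size [74.7 37.1] ang 79.58 z [12.1 58.  97.8]
  top n 22 c [761.   16.8] size [17.6 13.6] ang 51.43 z [ 94.6  97.8 101.8]
px [377. 196.] col [54. 57. 52.]
  comp n 218 c [690.7 -10.8] size [ 21.7 199.1] ang 1.65 z [11.8 21.8 26.7]
  top n 111 c [691.  -61.4] size [20.2 97.8] ang 3.4 z [22.  24.5 27.8]
px [258. 180.] col [209.  88.   1.]
  comp n 144 c [365.3 213. ] size [35.5 77.3] ang 34.13 z [ 4.4 20.4 36.9]
  top n 33 c
[... 2877 characters left out ...]
.5 -583.8] size [298.   79.5] ang 19.5 z [139.  161.4 163.1]
  top n 1582 c [ 730.3 -611.9] size [161.6  43.9] ang 10.29 z [159.9 161.6 163.1]
px [417. 381.] col [121. 114.  97.]
  comp n 4400 c [ 518.9 -525.8] size [188.2 313. ] ang 86.26 z [12.7 33.2 89.9]
  top n 150 c [ 453.1 -592.7] size [32. 63.] ang 72.41 z [205.1 212.  214.9]
knob [391 276  10  10  75] [ 609.  -227.2   18. ] [ 604.4 -233.9   25.8]
knob [377 281  10  10  79] [ 568.2 -231.5   18. ] [ 559.5 -245.9   34.9]
knob [400 285  19  17 156] [ 618.9 -272.4   18. ] [ 613.9 -278.8   26.2]
knob [386 291  10  10  83] [ 575.1 -266.6   18. ] [ 570.8 -273.    25.9]
knob [394 300  10   9  62] [ 579.3 -295.3   18. ] [ 573.8 -303.    28.1]
```

View pics/crop.png

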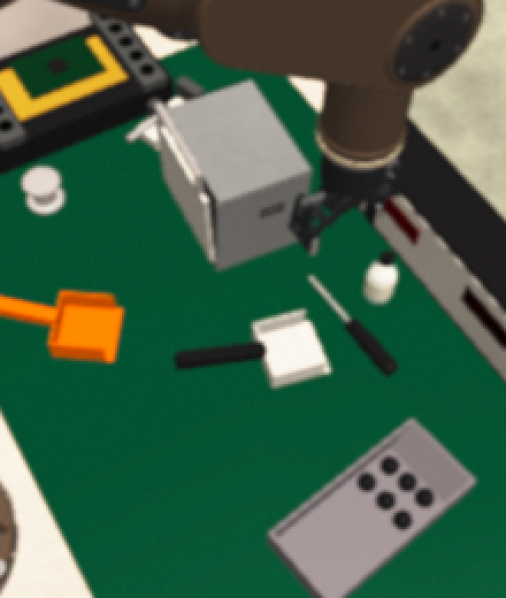

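The crop confirms it: the silver pan with a straight black handle (pan at crop (290,350)) is the scoop meant, and both look-alikes are orange. Next I measure the bar and roof, the scoop axes and the tray more closely.

```bash
cat > m2.py <<'E'
from h import *
from m import rect
E
sed -i '/^for n in/,$d' m.py
cat >> m2.py <<'E'
for n,zo in (('scene',-0.2),('side',2.2)):
    f=dict(np.load(n+'.npz')); W=cloud(f)-[0,0,zo]; im=f['image'].astype(int); V=im.max(2); S=V-im.min(2)
    ok=f['range_z']>0; X,Y,Z=[W[...,i] for i in range(3)]
    print(n)
    cab=ok&(X>520)&(X<780)&(Y>130)&(Y<400)
    rect(W[cab&(Z>188)&(Z<215)&(X<640)],'bar'); rect(W[cab&(Z>160)&(Z<175)],'roof'); rect(W[cab&(Z>164)&(Z<172)&(X>590)],'roof>590')
    sc=ok&(X>400)&(X<640)&(Y>-70)&(Y<80)
    h=W[sc&(V<60)&(Z>22)&(Z<90)]; rect(h,'handle')
    c=h.mean(0);d=np.linalg.svd(h-c)[2][0]; print(' axis',c.round(1),np.degrees(np.arctan2(d[1]/d[0],1)).round(2),'elev',np.degrees(np.arcsin(abs(d[2]))).round(1))
    p=sc&(V>120)&(S<60)&(X>480)&(X<610)
    rect(W[p],'pan'); rect(W[p&(Z>29)&(Z<42)],'panrim'); rect(W[p&(Z<7)],'panfloor')
E
python3 m2.py
```

```text
scene
bar n 148 c [562.7 277.5] size [150.5  12.3] ang 84.2 z [197.1 208.5 212.1]
roof n 2027 c [644.1 271.4] size [204.4 170.6] ang 84.92 z [163.8 167.3 170.6]
roof>590 n 1675 c [657.2 270.5] size [203.4 146.2] ang 85.56 z [164.7 167.5 170.5]
handle n 303 c [481.2  18.9] size [ 24.5 128.3] ang 75.78 z [39.8 59.6 75.9]
 axis [478.7  16.3  59.3] -13.22 elev 14.6
pan n 634 c [546.    2.5] size [135.9 127.9] ang 89.98 z [ -1.6   7.  740.7]
panrim n 88 c [580.8  -3.3] size [95.6 76.7] ang 78.77 z [30.5 34.3 39.9]
panfloor n 317 c [585.4   8.1] size [119.4  70.6] ang 78.75 z [-2.6  1.7  5.5]
side
bar n 108 c [565.8 275.6] size [154.4  11.3] ang 84.68 z [189.6 208.2 211.1]
roof n 1077 c [647.5 268.8] size [203.8 168.2] ang 85.03 z [163.3 167.7 169.6]
roof>590 n 896 c [660.9 267.7] size [203.2 141.7] ang 84.69 z [165.9 167.8 169.5]
handle n 396 c [483.9  15. ] size [ 20.2 127.4] ang 76.07 z [35.9 56.3 74.6]
 axis [482.2  12.   56.1] -13.21 elev 15.2
pan n 714 c [573.1   6.5] size [ 73.7 132.5] ang 0.0 z [1.000e-01 1.880e+01 4.245e+02]
panrim n 132 c [584.9  -4.3] size [97.1 73.6] ang 77.14 z [29.6 33.4 37.3]
panfloor n 223 c [584.3  -5.6] size [94.5 71.6] ang 76.5 z [-0.6  2.   5.7]
```

>>> servo_tool --motion '[{"travel": [0,0,-0.6],"turn": [0,0,0.029],"gripper": 0.4},{"travel": [0.97,-0.4,0],"turn": [0,0,0],"gripper": 0.4},{"travel": [0.97,-0.4,0],"turn": [0,0,0],"gripper": 0.4},{"travel": [0.97,-0.4,0],"turn": [0,0,0],"gripper": 0.4},{"travel": [0.97,-0.4,0],"turn": [0,0,0],"gripper": 0.4},{"travel": [0.97,-0.4,0],"turn": [0,0,0],"gripper": 0.4},{"travel": [0.97,-0.4,0],"turn": [0,0,0],"gripper": 0.4},{"travel": [0.97,-0.4,0],"turn": [0,0,0],"gripper": 0.4},{"travel": [0.97,-0.4,0],"turn": [0,0,0],"gripper": 0.4},{"travel": [0.97,-0.4,0],"turn": [0,0,0],"gripper": 0.4},{"travel": [0.97,-0.4,0],"turn": [0,0,0],"gripper": 0.4},{"travel": [0.97,-0.4,0],"turn": [0,0,0],"gripper": 0.4},{"travel": [0,0,0],"turn": [0,0,0],"gripper": 0.4}]'

```text
clock: 1.18
tcp_pos: [563.1, 279.5, 246.0]
ee_rot: [-2.317, -2.12, -0.0]
ft_force: [-0.7, 0.5, -0.1]
gripper_width: 0.396
finger_force: 0.0
```

```bash
python3 - <<'E'
from h import *
s=env.read_state(); print(s['tcp_pos'],s['clock'],Rn.from_rotvec(s['ee_rot']).as_matrix().round(3))
f=grab('wrist'); W=cloud(f); Z=W[...,2]; m=(f['range_z']>0)&(Z>197)&(Z<216)&(W[...,0]<600)&(W[...,0]>530)&(W[...,1]>190)&(W[...,1]<360)
P=W[m]; print(len(P),cv2.minAreaRect(P[:,:2].astype(np.float32)) if len(P) else 0)
cv2.imwrite('pics/w1.png',f['image'][...,::-1])
E
```

```text
[563.11198286 279.47749615 245.99853366] 1.1833 [[ 0.088  0.996 -0.001]
 [ 0.996 -0.088  0.001]
 [ 0.001 -0.001 -1.   ]]
3926 ((565.6332397460938, 280.39801025390625), (149.2484893798828, 12.071057319641113), 84.44654846191406)
```

View pics/w1.png

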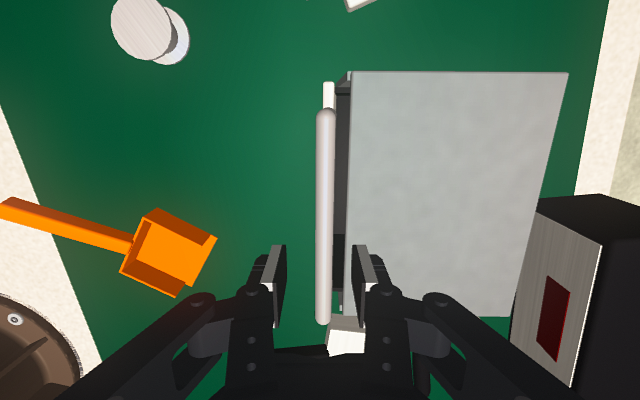

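The wrist view shows the bar (column 325, rows 108–325) between the fingers at columns 280 and 360, with the roof's front edge at column 345. I descend and pull along the arc.

>>> servo_tool --motion '[{"travel": [0,0.08,0.8],"turn": [0,0,0],"gripper": 0.4},{"travel": [0,0,0.8],"turn": [0,0,0],"gripper": 0.4},{"travel": [0,0,0.8],"turn": [0,0,0],"gripper": 0.4},{"travel": [0,0,0],"turn": [0,0,0],"gripper": 0.4},{"travel": [0,-0.44,0],"turn": [0,0,0],"gripper": 0.4},{"travel": [0,-0.486,0.016],"turn": [0,0,0],"gripper": 0.4},{"travel": [0,-0.484,0.048],"turn": [0,0,0],"gripper": 0.4},{"travel": [0,-0.48,0.08],"turn": [0,0,0],"gripper": 0.4},{"travel": [0,-0.474,0.111],"turn": [0,0,0],"gripper": 0.4},{"travel": [0,-0.466,0.142],"turn": [0,0,0],"gripper": 0.4},{"travel": [0,-0.455,0.172],"turn": [0,0,0],"gripper": 0.4},{"travel": [0,-0.443,0.202],"turn": [0,0,0],"gripper": 0.4},{"travel": [0,-0.429,0.231],"turn": [0,0,0],"gripper": 0.4},{"travel": [0,-0.412,0.258],"turn": [0,0,0],"gripper": 0.4},{"travel": [0,-0.395,0.27],"turn": [0,0,0],"gripper": 0.4},{"travel": [0,-0.375,0.29],"turn": [0,0,0],"gripper": 0.4},{"travel": [0,-0.354,0.31],"turn": [0,0,0],"gripper": 0.4},{"travel": [0,0,0],"turn": [0,0,0],"gripper": 0.4}]'

```text
clock: 2.73
tcp_pos: [435.0, 292.2, 136.2]
ee_rot: [2.312, 2.114, 0.033]
ft_force: [56.4, -1.3, -12.2]
gripper_width: 0.406
finger_force: 28.1
```

```bash
cat > bar.py <<'E'
from h import *
f=grab('scene'); W=cloud(f); H=np.array([565.5,278.,20]); c=np.array([.996,-.09,0]);l=np.array([.09,.996,0])
Q=W-H; x=Q@c; y=Q@l; z=Q[...,2]; r=np.hypot(x,z)
m=(f['range_z']>0)&(abs(y)<66)&(r>180)&(r<200)&(x<30)&(z>90)
th=np.arctan2(-x[m],z[m]); print('theta',len(th),np.percentile(th,[5,50,95]).round(3))
s=env.read_state(); print(s['tcp_pos'].round(1),s['clock'],s['ft_force'].round(1))
E
python3 bar.py
```

```text
theta 107 [0.478 0.681 0.788]
[435.  292.3 136.2] 2.7833 [ 56.9   0.6 -11.1]
```

>>> servo_tool --motion '[{"travel": [0,0.5,0],"turn": [0,0,0],"gripper": 0.4},{"travel": [0,0.2,0],"turn": [0,0,0],"gripper": 0.45},{"travel": [0,0,-0.8],"turn": [0,0,0],"gripper": 0.45},{"travel": [0,0,-1],"turn": [0,0,0],"gripper": 0.45},{"travel": [0,0,-1],"turn": [0,0,0.0362],"gripper": 0.45},{"travel": [0,0,-1],"turn": [0,0,0.0362],"gripper": 1},{"travel": [0,0,-0.5],"turn": [0,0,0.0362],"gripper": 1},{"travel": [0,0,0],"turn": [0,0,0.0362],"gripper": 1},{"travel": [0,0,0],"turn": [0,0,0.0362],"gripper": 1},{"travel": [0,0,0],"turn": [0,0,0.0362],"gripper": 1},{"travel": [0,0,0],"turn": [0,0,0.0362],"gripper": 1},{"travel": [0,0,0],"turn": [0,0,0.0362],"gripper": 1},{"travel": [0,0,0],"turn": [0,0,0.0362],"gripper": 1},{"travel": [0,0,0],"turn": [0,0,0.0362],"gripper": 1},{"travel": [0,0,0],"turn": [0,0,0.0362],"gripper": 1},{"travel": [0,0,0],"turn": [0,0,0.0362],"gripper": 1},{"travel": [0,0,0],"turn": [0,0,0.0362],"gripper": 1},{"travel": [0,0,0],"turn": [0,0,0.0362],"gripper": 1},{"travel": [0,0,0],"turn": [0,0,0.0362],"gripper": 1}]'

```text
clock: 4.37
tcp_pos: [441.1, 286.7, 240.2]
ee_rot: [3.12, -0.363, -0.002]
ft_force: [0.8, -0.4, -0.8]
gripper_width: 1.0
finger_force: 0.0
```

```bash
cat > go.py <<'E'
from h import *
# delta in tool axes (mm) and rotvec (share of 180) from current pose to target grasp pose; python go.py x y z yaw_deg pitch_deg(nose down)  -> TCP target
import sys
def target(yaw,pitch):  # tool x = scoop x direction
    B=np.array([[1,0,0],[0,-1,0],[0,0,-1]]).T
    return Rn.from_euler('ZY',[yaw,pitch],degrees=True)*Rn.from_matrix(B)
def delta(p,yaw,pitch):
    s=env.read_state(); R=Rn.from_rotvec(s['ee_rot']); T=target(yaw,pitch)
    print('now',s['tcp_pos'].round(1),'t',s['clock'],'q',s['joint_pos'].round(2),'F',s['ft_force'].round(1),'w',round(s['gripper_width'],3))
    print('tool d mm',R.inv().apply(np.array(p)-s['tcp_pos']).round(1),'in target axes',T.inv().apply(np.array(p)-s['tcp_pos']).round(1),'turn share',((R.inv()*T).as_rotvec()/np.pi).round(4))
if __name__=='__main__': a=[float(v) for v in sys.argv[1:]]; delta(a[:3],a[3],a[4])
E
python3 bar.py; python3 go.py 484 16.5 32 -13 0
```

```text
theta 45 [0.739 0.769 0.791]
[441.1 286.7 240.2] 4.4167 [-0.3  0.6 -0.7]
now [441.1 286.7 240.2] t 4.4167 q [0.52 0.3  1.87 0.   0.98 2.33] F [-0.3  0.6 -0.7] w 1.001
tool d mm [106.4 252.  208.3] in target axes [102.6 253.6 208.2] turn share [ 0.0002  0.0004 -0.0045]
```

>>> servo_tool --motion '[{"travel": [0.387,0.916,0.3],"turn": [0,0,0],"gripper": 1},{"travel": [0.387,0.916,0.3],"turn": [0,0,0],"gripper": 1},{"travel": [0.387,0.916,0.3],"turn": [0,0,0],"gripper": 1},{"travel": [0.387,0.916,0.3],"turn": [0,0,0],"gripper": 1},{"travel": [0.387,0.916,0.3],"turn": [0,0,0],"gripper": 1},{"travel": [0.387,0.916,0.3],"turn": [0,0,0],"gripper": 1},{"travel": [0.387,0.916,0.3],"turn": [0,0,0],"gripper": 1},{"travel": [0.387,0.916,0.3],"turn": [0,0,0],"gripper": 1},{"travel": [0.387,0.916,0.3],"turn": [0,0,0],"gripper": 1},{"travel": [0.387,0.916,0.3],"turn": [0,0,0],"gripper": 1},{"travel": [0.387,0.916,0.3],"turn": [0,0,-0.0045],"gripper": 1},{"travel": [0,0,0],"turn": [0,0,0],"gripper": 1}]'

```text
clock: 5.42
tcp_pos: [488.8, 14.7, 156.8]
ee_rot: [3.124, -0.329, -0.003]
ft_force: [-1.3, 0.7, -0.2]
gripper_width: 0.996
finger_force: 0.0
```

```bash
cat > sc.py <<'E'
from h import *
from m import rect
f=grab('wrist'); W=cloud(f); im=f['image'].astype(int); V=im.max(2); S=V-im.min(2)
X,Y,Z=[W[...,i] for i in range(3)]; ok=(f['range_z']>0)
sc=ok&(X>400)&(X<660)&(Y>-80)&(Y<90)
print('bench',np.median(Z[sc&(S>40)&(Z<20)]))
h=W[sc&(V<70)&(Z>22)&(Z<85)]; rect(h,'handle')
p=sc&(V>110)&(S<60)
rect(W[p&(Z>28)&(Z<42)],'rim'); rect(W[p&(Z>-3)&(Z<42)],'pan')
cv2.imwrite('pics/w2.png',f['image'][...,::-1])
E
python3 sc.py; python3 go.py 484 16.5 32 -13 0
```

```text
bench 0.7822787800761901
handle n 3804 c [488.4  18. ] size [ 20.  129.4] ang 77.09 z [46.6 61.7 77.5]
rim n 1349 c [586.7  -4.5] size [92.4 79.7] ang 77.11 z [30.3 36.1 37.4]
pan n 12562 c [590.8  -5.5] size [106.   94.6] ang 76.99 z [ 1.   2.5 36.1]
now [488.7  16.1 157.3] t 5.4667 q [-0.03  0.36  2.03  0.    0.75  1.75] F [-0.1 -0.  -0.9] w 0.999
tool d mm [ -4.4   0.6 125.3] in target axes [ -4.6   0.7 125.3] turn share [0.0001 0.0006 0.0048]
```

View pics/w2.png

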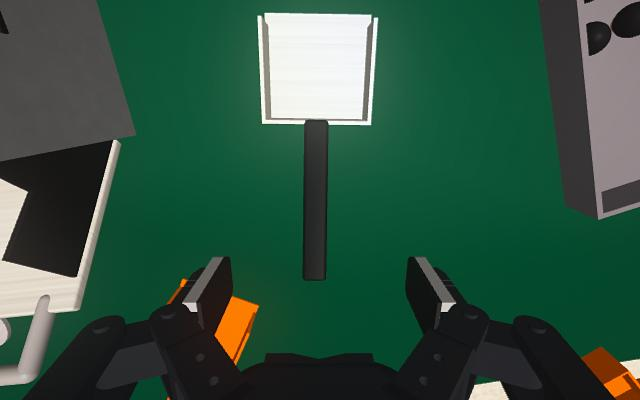

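The wrist view shows the scoop centred between the open fingers: pan at (318,68), handle from (316,120) to (314,280). I descend and grip.

>>> servo_tool --motion '[{"travel": [0,-0.04,1],"turn": [0,0,0],"gripper": 1},{"travel": [0,0,1],"turn": [0,0,0],"gripper": 1},{"travel": [0,0,1],"turn": [0,0,0],"gripper": 1},{"travel": [0,0,1],"turn": [0,0,0],"gripper": 1},{"travel": [0,0,0.6],"turn": [0,0,0],"gripper": 1},{"travel": [0,0,0.4],"turn": [0,0,0],"gripper": 0.5},{"travel": [0,0,0],"turn": [0,0,0],"gripper": 0.1},{"travel": [0,0,0],"turn": [0,0,0],"gripper": 0},{"travel": [0,0,0],"turn": [0,0,0],"gripper": 0},{"travel": [0,0,0],"turn": [0,0,0],"gripper": 0},{"travel": [0,0,0],"turn": [0,0,0],"gripper": 0},{"travel": [0,0,0],"turn": [0,0,0],"gripper": 0},{"travel": [0,0,0],"turn": [0,0,0],"gripper": 0}]'

```text
clock: 6.55
tcp_pos: [490.3, 18.5, 33.9]
ee_rot: [-3.124, 0.332, -0.002]
ft_force: [-1.4, 2.3, 7.7]
gripper_width: 0.228
finger_force: 59.3
```

```bash
python3 go.py 484 16.5 32 -13 0
```

```text
now [490.3  18.5  33.9] t 6.55 q [-0.02  0.57  2.11  0.    0.45  1.76] F [-1.4  2.3  7.7] w 0.228
tool d mm [-5.7  3.3  1.9] in target axes [-5.7  3.4  1.9] turn share [-0.0001 -0.0004  0.0048]
```

>>> servo_tool --motion '[{"travel": [0,0,-0.6],"turn": [0,0,0],"gripper": 0},{"travel": [0,0,-1],"turn": [0,0,0],"gripper": 0},{"travel": [0,0,-1],"turn": [0,0,0],"gripper": 0},{"travel": [0,0,-1],"turn": [0,0,0],"gripper": 0},{"travel": [0,0,-0.6],"turn": [0,0,0],"gripper": 0},{"travel": [0,0,0],"turn": [0,0,0],"gripper": 0},{"travel": [0,0,0],"turn": [0,0,0],"gripper": 0}]'

```text
clock: 7.13
tcp_pos: [490.2, 18.4, 138.8]
ee_rot: [-3.124, 0.333, -0.003]
ft_force: [-0.5, 0.3, -4.1]
gripper_width: 0.222
finger_force: 59.2
```

```bash
cat > pan.py <<'E'
from h import *
from m import rect
f=grab('wrist'); s=env.read_state(); R=Rn.from_rotvec(s['ee_rot'])
T=R.inv().apply((cloud(f)-s['tcp_pos']).reshape(-1,3)).reshape(400,640,3)
im=f['image'].astype(int); V=im.max(2); S=V-im.min(2)
m=((f['range_z']>0)&(V>110)&(S<60)&(T[...,0]>25)&(T[...,0]<170)&(abs(T[...,1])<70)&(T[...,2]>-40)&(T[...,2]<60))
k,l,st,ce=cv2.connectedComponentsWithStats(m.astype(np.uint8)); i=1+st[1:,4].argmax(); P=T[l==i]
fl=P[(abs(P[:,1])<38)&(P[:,0]>65)&(P[:,0]<140)&(P[:,2]>10)]
A=np.c_[fl[:,0],fl[:,1],np.ones(len(fl))]; co=np.linalg.lstsq(A,fl[:,2],rcond=None)[0]
print('floor z=',co.round(4),'pitch deg',np.degrees(np.arctan(co[0])).round(2),'roll',np.degrees(np.arctan(co[1])).round(2),'rms',np.std(A@co-fl[:,2]).round(2))
print('x range',np.percentile(P[:,0],[.5,99.5]).round(1),'floor x max',np.percentile(fl[:,0],99),'y range',np.percentile(P[:,1],[.5,99.5]).round(1))
rect(P,'pan'); q=P[P[:,0]>np.percentile(P[:,0],97)]; print('front edge',np.median(q,0).round(1))
E
python3 pan.py; python3 go.py 484 16.5 32 -13 0
```

```text
floor z= [5.30000e-03 1.30000e-03 3.10971e+01] pitch deg 0.3 roll 0.07 rms 0.69
x range [ 60.  127.5] floor x max 127.37621197743208 y range [-44.6  46.6]
pan n 28705 c [94.   0.9] size [69.1 92.9] ang 0.7 z [-2.5 31.3 32.7]
front edge [126.8   1.8  31.8]
now [489.6  18.5 137.9] t 7.1833 q [-0.02  0.39  2.05  0.    0.7   1.76] F [ 0.4 -0.1 -2. ] w 0.226
tool d mm [ -5.    3.1 105.9] in target axes [ -5.    3.2 105.9] turn share [-0.     -0.      0.0047]
```

```bash
cat > plan.py <<'E'
from h import *
import sys
from scipy.linalg import fractional_matrix_power as fmp
from go import target
L=np.array([150.5,1,33.])
TR=dict(tray=(np.array([581.8,-264.7,0]),8.85),bin=(np.array([565.5,278.,0]),-5.2),world=(np.zeros(3),0.))
def pose(frame,a,b,z,pitch,yaw=None,lip=True):
    o,y=TR[frame]; R=target(y if yaw is None else yaw,pitch); p=o+Rn.from_euler('z',y,degrees=True).apply([a,b,z])
    M=np.eye(4); M[:3,:3]=R.as_matrix(); M[:3,3]=p-R.apply(L) if lip else p; return M
def cur():
    s=env.read_state(); M=np.eye(4); M[:3,:3]=Rn.from_rotvec(s['ee_rot']).as_matrix(); M[:3,3]=s['tcp_pos']; return M,s
def seg(M0,M1,n):
    D=np.linalg.inv(M0)@M1; d=np.real(fmp(D,1/n))
    print(n,'rows travel',(d[:3,3]/25).round(3).tolist(),'turn',(Rn.from_matrix(d[:3,:3]).as_rotvec()/np.pi).round(4).tolist(),'-> tcp',M1[:3,3].round(1))
def run(*segs):
    M,s=cur(); print('now',s['tcp_pos'].round(1),'t',s['clock'],'q',s['joint_pos'].round(2),'F',s['ft_force'].round(1),'w',round(s['gripper_width'],3))
    for P,n in segs: seg(M,P,n); M=P
E
python3 -c "
from plan import *
run((pose('tray',-35,0,110,0),14))"
```

```text
now [489.6  18.5 137.9] t 7.1833 q [-0.02  0.39  2.05  0.    0.7   1.76] F [ 0.4 -0.1 -2. ] w 0.226
14 rows travel [-0.224, 0.903, -0.015] turn [-0.0, -0.0, -0.0083] -> tcp [ 398.4 -292.3  143. ]
```

>>> servo_tool --motion '[{"travel": [-0.224,0.903,-0.015],"turn": [0,0,-0.0083],"gripper": 0},{"travel": [-0.224,0.903,-0.015],"turn": [0,0,-0.0083],"gripper": 0},{"travel": [-0.224,0.903,-0.015],"turn": [0,0,-0.0083],"gripper": 0},{"travel": [-0.224,0.903,-0.015],"turn": [0,0,-0.0083],"gripper": 0},{"travel": [-0.224,0.903,-0.015],"turn": [0,0,-0.0083],"gripper": 0},{"travel": [-0.224,0.903,-0.015],"turn": [0,0,-0.0083],"gripper": 0},{"travel": [-0.224,0.903,-0.015],"turn": [0,0,-0.0083],"gripper": 0},{"travel": [-0.224,0.903,-0.015],"turn": [0,0,-0.0083],"gripper": 0},{"travel": [-0.224,0.903,-0.015],"turn": [0,0,-0.0083],"gripper": 0},{"travel": [-0.224,0.903,-0.015],"turn": [0,0,-0.0083],"gripper": 0},{"travel": [-0.224,0.903,-0.015],"turn": [0,0,-0.0083],"gripper": 0},{"travel": [-0.224,0.903,-0.015],"turn": [0,0,-0.0083],"gripper": 0},{"travel": [-0.224,0.903,-0.015],"turn": [0,0,-0.0083],"gripper": 0},{"travel": [-0.224,0.903,-0.015],"turn": [0,0,-0.0083],"gripper": 0},{"travel": [0,0,0],"turn": [0,0,0],"gripper": 0},{"travel": [0,0,0],"turn": [0,0,0],"gripper": 0}]'

```text
clock: 8.52
tcp_pos: [397.7, -292.8, 141.9]
ee_rot: [-3.131, -0.237, 0.002]
ft_force: [-0.6, 0.9, -3.2]
gripper_width: 0.227
finger_force: 59.5
```

```bash
cat > tray.py <<'E'
from plan import *
from m import rect
f=grab('wrist'); W=cloud(f); ok=f['range_z']>0
o,y=TR['tray']; t=Rn.from_euler('z',-y,degrees=True).apply((W-o).reshape(-1,3)).reshape(400,640,3)
x,yy,z=[t[...,i] for i in range(3)]
rim=ok&(z>36)&(z<44)&(x>-150)&(x<60)
for sgn in (1,-1):
    P=t[rim&(sgn*yy>40)&(sgn*yy<75)]; 
    if len(P)>50:
        a=np.polyfit(P[:,0],P[:,1],1); print('side',sgn,len(P),'slope deg',np.degrees(a[0]).round(2),'y pct',np.percentile(P[:,1]-a[0]*P[:,0],[2,50,98]).round(1),'z',np.median(P[:,2]).round(1),'x',np.percentile(P[:,0],[1,99]).round())
P=t[ok&(z>36)&(z<44)&(x>60)&(x<130)&(abs(yy)<40)]; print('far',len(P),np.percentile(P[:,0],[2,98]).round(1) if len(P) else '')
im=f['image'].astype(int); d=(ok&(im.max(2)<70)&(z>8)&(z<36)&(x>-40)&(abs(yy)<56)).astype(np.uint8)
k,l,st,ce=cv2.connectedComponentsWithStats(d)
for i in range(1,k):
    if st[i,4]>80: P=t[l==i]; print('knob',ce[i].round(),st[i,4],P.mean(0).round(1),P.max(0).round(1))
cv2.imwrite('pics/w3.png',f['image'][...,::-1]); M,s=cur(); print(s['tcp_pos'],s['ft_force'])
E
python3 tray.py
```

```text
side 1 75 slope deg 2.62 y pct [60.3 62.5 65.4] z 40.2 x [-150. -142.]
side -1 65 slope deg -2.11 y pct [-64.2 -61.5 -59.4] z 40.1 x [-150. -143.]
far 0 
[ 397.65045696 -291.88931533  142.03432414] [-0.25333604  1.45916209 -2.48664186]
```

View pics/w3.png

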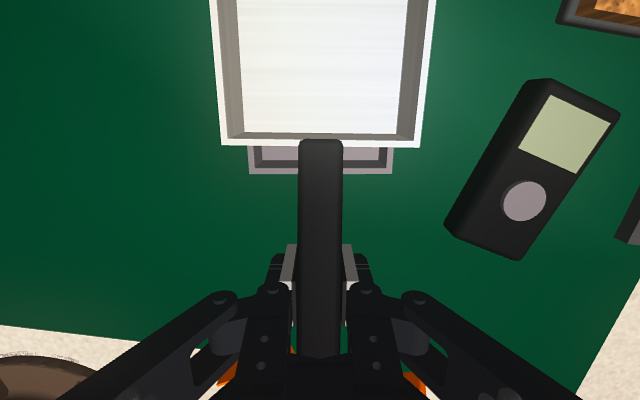

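The wrist view shows the scoop held square, with the tray's near wall at row 172 spanning columns 248–394, nearly centred on the pan. I measure that wall to check the tray position.

```bash
python3 - <<'E'
from plan import *
f=dict(np.load('wrist.npz')); W=cloud(f); ok=f['range_z']>0
o,y=TR['tray']; t=Rn.from_euler('z',-y,degrees=True).apply((W-o).reshape(-1,3)).reshape(400,640,3)
x,yy,z=[t[...,i] for i in range(3)]
m=ok&(z>37)&(z<43)&(x>-190)&(x<-140)&(abs(yy)<75)
P=t[m]; print('rim y range',np.percentile(P[:,1],[1,99]),'x',np.percentile(P[:,0],[1,50,99]))
q=[]
for c in range(-54,55,6):
    s=P[(abs(P[:,1]-c)<3)]
    if len(s)>3: q.append((c,s[:,0].min()))
q=np.array(q); print(np.polyfit(q[:,0],q[:,1],1),q.round(1).tolist())
E
```

```text
rim y range [-58.78564662  58.6370576 ] x [-164.74463456 -160.89597234 -142.80407452]
[ 3.40521970e-03 -1.64629331e+02] [[-54.0, -164.8], [-48.0, -164.8], [-42.0, -165.0], [-36.0, -164.7], [-30.0, -164.6], [-24.0, -164.8], [-18.0, -164.5], [18.0, -164.4], [24.0, -164.7], [30.0, -164.5], [36.0, -164.5], [42.0, -164.5], [48.0, -164.6], [54.0, -164.4]]
```

```bash
python3 -c "
from plan import *
run((pose('tray',-42,0,70,10),4),(pose('tray',-42,0,9,10),5),(pose('tray',-42,0,6,10),2))"
```

```text
now [ 397.7 -291.9  142. ] t 8.5667 q [-0.69  0.39  2.04  0.    0.72  0.72] F [-0.3  1.5 -2.5] w 0.224
4 rows travel [0.025, 0.005, 0.133] turn [-0.0002, -0.0138, -0.0002] -> tcp [ 399.4 -292.1  128.6]
5 rows travel [0.085, -0.0, 0.481] turn [0.0, -0.0, 0.0] -> tcp [ 399.4 -292.1   67.6]
2 rows travel [0.01, -0.0, 0.059] turn [0.0, -0.0, 0.0] -> tcp [ 399.4 -292.1   64.6]
```

>>> servo_tool --motion '[{"travel": [0.025,0.005,0.133],"turn": [0,-0.0138,0],"gripper": 0},{"travel": [0.025,0.005,0.133],"turn": [0,-0.0138,0],"gripper": 0},{"travel": [0.025,0.005,0.133],"turn": [0,-0.0138,0],"gripper": 0},{"travel": [0.025,0.005,0.133],"turn": [0,-0.0138,0],"gripper": 0},{"travel": [0.085,0,0.481],"turn": [0,0,0],"gripper": 0},{"travel": [0.085,0,0.481],"turn": [0,0,0],"gripper": 0},{"travel": [0.085,0,0.481],"turn": [0,0,0],"gripper": 0},{"travel": [0.085,0,0.481],"turn": [0,0,0],"gripper": 0},{"travel": [0.085,0,0.481],"turn": [0,0,0],"gripper": 0},{"travel": [0.01,0,0.059],"turn": [0,0,0],"gripper": 0},{"travel": [0.01,0,0.059],"turn": [0,0,0],"gripper": 0},{"travel": [0,0,0],"turn": [0,0,0],"gripper": 0},{"travel": [0,0,0],"turn": [0,0,0],"gripper": 0}]'

```text
clock: 9.65
tcp_pos: [400.6, -292.3, 66.2]
ee_rot: [3.107, 0.239, -0.27]
ft_force: [-0.7, -1.2, -2.1]
gripper_width: 0.221
finger_force: 59.5
```

```bash
python3 -c "
from plan import *
run((pose('tray',-42,0,5,10),1),(pose('tray',-8,0,5.5,10),8),(pose('tray',25,0,5.5,0),10),(pose('tray',54,0,5.5,0),8))
M,s=cur(); print('lip world',(M@np.r_[L,1])[:3].round(1), 'tcp z pitch', np.degrees(np.arcsin(M[2,0])).round(2))"
```

```text
now [ 400.6 -292.3   66.2] t 9.65 q [-0.6   0.57  1.98 -0.18  0.72  0.96] F [-0.7 -1.2 -2.1] w 0.221
1 rows travel [-0.027, -0.016, 0.111] turn [0.0, -0.0004, -0.0004] -> tcp [ 399.4 -292.1   63.6]
8 rows travel [0.167, -0.0, -0.032] turn [0.0, -0.0, 0.0] -> tcp [ 433.  -286.9   64.1]
10 rows travel [0.109, 0.0, 0.093] turn [0.0, 0.0056, 0.0] -> tcp [ 457.6 -283.    38.5]
8 rows travel [0.145, 0.0, 0.0] turn [0.0, 0.0, -0.0] -> tcp [ 486.3 -278.6   38.5]
lip world [ 541.6 -271.5    7.8] tcp z pitch -9.92
```

>>> servo_tool --motion '[{"travel": [-0.02,0,0.11],"turn": [0,0,0],"gripper": 0},{"travel": [0.167,0,-0.03],"turn": [0,0,0],"gripper": 0},{"travel": [0.167,0,-0.03],"turn": [0,0,0],"gripper": 0},{"travel": [0.167,0,-0.03],"turn": [0,0,0],"gripper": 0},{"travel": [0.167,0,-0.03],"turn": [0,0,0],"gripper": 0},{"travel": [0.167,0,-0.03],"turn": [0,0,0],"gripper": 0},{"travel": [0.167,0,-0.03],"turn": [0,0,0],"gripper": 0},{"travel": [0.167,0,-0.03],"turn": [0,0,0],"gripper": 0},{"travel": [0.167,0,-0.03],"turn": [0,0,0],"gripper": 0},{"travel": [0.109,0,0.093],"turn": [0,0.0056,0],"gripper": 0},{"travel": [0.109,0,0.093],"turn": [0,0.0056,0],"gripper": 0},{"travel": [0.109,0,0.093],"turn": [0,0.0056,0],"gripper": 0},{"travel": [0.109,0,0.093],"turn": [0,0.0056,0],"gripper": 0},{"travel": [0.109,0,0.093],"turn": [0,0.0056,0],"gripper": 0},{"travel": [0.109,0,0.093],"turn": [0,0.0056,0],"gripper": 0}]'

```text
clock: 10.9
tcp_pos: [447.2, -285.2, 47.3]
ee_rot: [3.126, 0.239, -0.104]
ft_force: [-5.1, 0.2, 4.7]
gripper_width: 0.218
finger_force: 60.3
```

```bash
python3 -c "
from plan import *
M,s=cur(); o,y=TR['tray']
print('lip tray',Rn.from_euler('z',-y,degrees=True).apply((M@np.r_[L,1])[:3]-o).round(1), 'pitch', np.degrees(np.arcsin(M[2,0])).round(2))
run((pose('tray',27,0,5.5,0),5),(pose('tray',54,0,5.5,0),8),(pose('tray',57,0,5.5,0),2))
"
```

```text
lip tray [11.8 -0.8  4.3] pitch -3.83
now [ 447.2 -285.2   47.3] t 10.9 q [-0.59  0.6   1.97 -0.08  0.62  0.89] F [-5.1  0.2  4.7] w 0.218
5 rows travel [0.104, -0.004, 0.066] turn [-0.0, 0.0043, -0.0001] -> tcp [ 459.6 -282.7   38.5]
8 rows travel [0.135, 0.0, 0.0] turn [0.0, 0.0, -0.0] -> tcp [ 486.3 -278.6   38.5]
2 rows travel [0.06, -0.0, 0.0] turn [0.0, 0.0, -0.0] -> tcp [ 489.3 -278.1   38.5]
```

>>> servo_tool --motion '[{"travel": [0.104,0,0.066],"turn": [0,0.0043,0],"gripper": 0},{"travel": [0.104,0,0.066],"turn": [0,0.0043,0],"gripper": 0},{"travel": [0.104,0,0.066],"turn": [0,0.0043,0],"gripper": 0},{"travel": [0.104,0,0.066],"turn": [0,0.0043,0],"gripper": 0},{"travel": [0.104,0,0.066],"turn": [0,0.0043,0],"gripper": 0},{"travel": [0.135,0,0],"turn": [0,0,0],"gripper": 0},{"travel": [0.135,0,0],"turn": [0,0,0],"gripper": 0},{"travel": [0.135,0,0],"turn": [0,0,0],"gripper": 0},{"travel": [0.135,0,0],"turn": [0,0,0],"gripper": 0},{"travel": [0.135,0,0],"turn": [0,0,0],"gripper": 0},{"travel": [0.135,0,0],"turn": [0,0,0],"gripper": 0},{"travel": [0.135,0,0],"turn": [0,0,0],"gripper": 0},{"travel": [0.135,0,0],"turn": [0,0,0],"gripper": 0},{"travel": [0,0,0],"turn": [0,0,0],"gripper": 0}]'

```text
clock: 12.07
tcp_pos: [485.5, -278.8, 38.9]
ee_rot: [-3.131, -0.24, 0.002]
ft_force: [-13.4, 0.4, 15.3]
gripper_width: 0.223
finger_force: 61.8
```

```bash
cat > look.py <<'E'
from plan import *
M,s=cur(); o,y=TR['tray']
print('lip tray',Rn.from_euler('z',-y,degrees=True).apply((M@np.r_[L,1])[:3]-o).round(1), 'pitch', np.degrees(np.arcsin(M[2,0])).round(2),'F',s['ft_force'].round(1),'t',s['clock'],'q',s['joint_pos'].round(2))
f=grab('scene')
def rot(P): return Rn.from_euler('z',-y,degrees=True).apply((P-o).reshape(-1,3)).reshape(P.shape)
t=rot(cloud(f)); im=f['image'].astype(int); m=((f['range_z']>0)&(im.max(2)<85)&(abs(t[...,1])<62)&(t[...,0]>-60)&(t[...,0]<110)&(t[...,2]<90)).astype(np.uint8)
k,l,st,ce=cv2.connectedComponentsWithStats(m)
for i in range(1,k):
    if st[i,4]>8: print('dark',ce[i].round(),st[i,4],t[l==i].mean(0).round(1))
v0,u0=(205,320); sub=f['image'][v0:v0+110,u0:u0+130,::-1]; S=f['image']
g=eyes.grab_frame('side'); sub2=g['image'][235:345,310:440,::-1]
import sys
cv2.imwrite(sys.argv[1],np.hstack([cv2.resize(sub,(400,338),interpolation=cv2.INTER_CUBIC),cv2.resize(sub2,(400,338),interpolation=cv2.INTER_CUBIC)]))
E
python3 look.py pics/l1.png
```

```text
lip tray [53.2 -0.3  5.6] pitch -0.09 F [-13.4   0.4  15.3] t 12.0667 q [-0.58  0.62  1.95 -0.    0.57  0.84]
dark [414. 263.] 27 [ 50.6 -45.4  45. ]
```

View pics/l1.png

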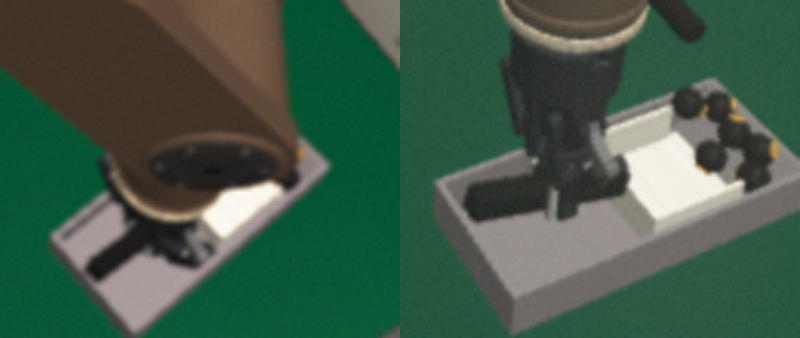

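The picture shows the pan's lip at the slope. One knob is just at the lip (side crop (710,155)), two are beside it and three have been pushed up the slope. I pull back briefly so they roll down against the pan, then push in again.

>>> servo_tool --motion '[{"travel": [-0.8,0,0],"turn": [0,0,0],"gripper": 0},{"travel": [-0.3,0,0],"turn": [0,0,0],"gripper": 0},{"travel": [0.5,0,0.02],"turn": [0,0,0],"gripper": 0},{"travel": [0.6,0,0],"turn": [0,0,0],"gripper": 0},{"travel": [0,0,0],"turn": [0,0,0],"gripper": 0}]'

```text
clock: 12.58
tcp_pos: [487.3, -279.2, 38.7]
ee_rot: [-3.132, -0.24, 0.001]
ft_force: [-3.3, 0.7, 6.9]
gripper_width: 0.222
finger_force: 60.8
```

```bash
cat > balls.py <<'E'
from plan import *
def balls(show=True):
    M,s=cur(); o,y=TR['tray']; R=Rn.from_euler('z',-y,degrees=True)
    print('lip tray',R.apply((M@np.r_[L,1])[:3]-o).round(1),'pitch',np.degrees(np.arcsin(M[2,0])).round(2),'F',s['ft_force'].round(1),'t',s['clock'])
    f=grab('side'); Kc=4
    im=cv2.resize(f['image'],None,fx=Kc,fy=Kc,interpolation=cv2.INTER_CUBIC).astype(int)
    W=cloud(f); t=R.apply((W-o).reshape(-1,3)).reshape(W.shape); T=(np.linalg.inv(M)@np.c_[W.reshape(-1,3),np.ones(W.size//3)].T)[:3].T.reshape(W.shape)
    roi=((f['range_z']>0)&(abs(T[...,1])<66)&(T[...,0]>66)&(T[...,0]<260)&(T[...,2]>-60)).astype(np.uint8)
    roi=cv2.resize(roi,None,fx=Kc,fy=Kc,interpolation=0)
    m=((im.max(2)<95)&(roi>0)).astype(np.uint8); d=cv2.distanceTransform(m,cv2.DIST_L2,5)
    pk=(d==cv2.dilate(d,np.ones((25,25))))&(d>9)
    for v,u in np.argwhere(pk):
        a,b=v//Kc,u//Kc; print('ball px',(b,a),'r',d[v,u].round(1),'tray',t[a,b].round(0),'from lip',(T[a,b]-L).round(0))
balls()
E
python3 balls.py
```

```text
lip tray [54.9 -1.   5.6] pitch -0.02 F [-3.3  0.7  6.9] t 12.5833
ball px (np.int64(412), np.int64(270)) r 18.0 tray [67. 21. 50.] from lip [ 12. -22. -45.]
ball px (np.int64(430), np.int64(270)) r 19.2 tray [148.  38.   2.] from lip [ 93. -39.   4.]
ball px (np.int64(416), np.int64(276)) r 15.2 tray [64.  1. 49.] from lip [  9.  -2. -43.]
ball px (np.int64(405), np.int64(278)) r 13.0 tray [50. 22. 29.] from lip [ -4. -23. -24.]
ball px (np.int64(439), np.int64(278)) r 19.2 tray [148.   4.   3.] from lip [93. -5.  2.]
ball px (np.int64(439), np.int64(278)) r 19.2 tray [148.   4.   3.] from lip [93. -5.  2.]
ball px (np.int64(407), np.int64(284)) r 19.6 tray [41.  2. 32.] from lip [-14.  -3. -26.]
ball px (np.int64(447), np.int64(286)) r 20.2 tray [150. -25.   0.] from lip [95. 23.  5.]
ball px (np.int64(448), np.int64(287)) r 20.2 tray [149. -29.   1.] from lip [95. 27.  5.]
ball px (np.int64(420), np.int64(290)) r 9.8 tray [ 55. -28.  33.] from lip [  1.  27. -27.]
ball px (np.int64(416), np.int64(291)) r 9.8 tray [ 49. -23.  28.] from lip [ -6.  22. -22.]
ball px (np.int64(417), np.int64(291)) r 9.8 tray [ 49. -25.  30.] from lip [ -6.  24. -24.]
ball px (np.int64(417), np.int64(291)) r 9.8 tray [ 49. -25.  30.] from lip [ -6.  24. -24.]
ball px (np.int64(451), np.int64(293)) r 26.6 tray [140. -49.   3.] from lip [85. 47.  3.]
ball px (np.int64(444), np.int64(300)) r 11.4 tray [109. -58.   3.] from lip [55. 57.  3.]
```

>>> servo_tool --motion '[{"travel": [-0.16,0,0],"turn": [0,0,0],"gripper": 0},{"travel": [-0.16,0,0],"turn": [0,0,0],"gripper": 0},{"travel": [-0.16,0,0],"turn": [0,0,0],"gripper": 0},{"travel": [-0.16,0,0],"turn": [0,0,0],"gripper": 0},{"travel": [-0.16,0,0],"turn": [0,0,0],"gripper": 0},{"travel": [-0.16,0,0],"turn": [0,0,0],"gripper": 0},{"travel": [0.97,0,0],"turn": [0,0,0],"gripper": 0},{"travel": [0,0,0],"turn": [0,0,0],"gripper": 0}]'

```text
clock: 13.3
tcp_pos: [484.7, -278.2, 38.0]
ee_rot: [-3.13, -0.239, 0.008]
ft_force: [-10.9, -2.1, 9.9]
gripper_width: 0.225
finger_force: 61.2
```

```bash
sed -i "s/pk=(d==/im[m>0]=im[m>0]; pk=(d==/; s/a,b=v\/\/Kc,u\/\/Kc;/a,b=v\/\/Kc,u\/\/Kc\n        if t[a,b,2]<12: continue\n       /" balls.py; python3 balls.py; python3 -c "
from plan import *
run((pose('tray',70,0,22,-12),8),(pose('tray',60,0,40,-15),6),(pose('tray',30,0,110,-15),8))"
```

```text
lip tray [52.3  0.4  4.2] pitch -0.29 F [-10.9  -2.1   9.9] t 13.3
ball px (np.int64(403), np.int64(275)) r 16.8 tray [51. 32. 31.] from lip [ -1. -31. -27.]
ball px (np.int64(403), np.int64(275)) r 16.8 tray [51. 32. 31.] from lip [ -1. -31. -27.]
ball px (np.int64(408), np.int64(281)) r 18.0 tray [47.  7. 34.] from lip [ -5.  -7. -30.]
ball px (np.int64(396), np.int64(289)) r 16.4 tray [ 9.  3. 29.] from lip [-43.  -2. -24.]
ball px (np.int64(415), np.int64(289)) r 18.6 tray [ 46. -21.  33.] from lip [ -6.  21. -29.]
ball px (np.int64(400), np.int64(297)) r 11.6 tray [ -0. -25.  33.] from lip [-53.  25. -29.]
now [ 484.6 -278.3   37.8] t 13.35 q [-0.58  0.62  1.95 -0.    0.57  0.84] F [-10.2  -0.5  11.2] w 0.22
8 rows travel [0.064, 0.003, 0.08] turn [-0.0001, 0.0085, -0.0001] -> tcp [ 498.6 -276.6   23. ]
6 rows travel [-0.049, 0.0, -0.08] turn [0.0, 0.0028, -0.0] -> tcp [ 488.9 -278.2   32.9]
8 rows travel [-0.054, -0.0, -0.377] turn [0.0, 0.0, 0.0] -> tcp [ 459.2 -282.8  102.9]
```

Two knobs are now well inside the pan and three are at the lip. I tilt the nose up along the slope so they roll in.

```bash
python3 -c "
from plan import *
run((pose('tray',55,0,8,-2),2),(pose('tray',71,0,26,-11),8),(pose('tray',66,0,45,-15),6),(pose('tray',30,0,110,-15),8))"
```

```text
now [ 484.6 -278.3   37.8] t 13.35 q [-0.58  0.62  1.95 -0.    0.57  0.84] F [-10.2  -0.5  11.2] w 0.22
2 rows travel [0.031, 0.01, 0.042] turn [-0.0004, 0.0062, -0.0002] -> tcp [ 486.2 -278.6   35.7]
8 rows travel [0.064, 0.0, 0.037] turn [-0.0, 0.0062, -0.0] -> tcp [ 499.6 -276.5   29.7]
6 rows travel [-0.02, -0.0, -0.061] turn [-0.0, 0.0037, -0.0] -> tcp [ 494.8 -277.2   37.9]
8 rows travel [-0.09, -0.0, -0.361] turn [0.0, 0.0, 0.0] -> tcp [ 459.2 -282.8  102.9]
```

>>> servo_tool --motion '[{"travel": [0.03,0,0.042],"turn": [0,0.0062,0],"gripper": 0},{"travel": [0.03,0,0.042],"turn": [0,0.0062,0],"gripper": 0},{"travel": [0.064,0,0.037],"turn": [0,0.0062,0],"gripper": 0},{"travel": [0.064,0,0.037],"turn": [0,0.0062,0],"gripper": 0},{"travel": [0.064,0,0.037],"turn": [0,0.0062,0],"gripper": 0},{"travel": [0.064,0,0.037],"turn": [0,0.0062,0],"gripper": 0},{"travel": [0.064,0,0.037],"turn": [0,0.0062,0],"gripper": 0},{"travel": [0.064,0,0.037],"turn": [0,0.0062,0],"gripper": 0},{"travel": [0.064,0,0.037],"turn": [0,0.0062,0],"gripper": 0},{"travel": [0.064,0,0.037],"turn": [0,0.0062,0],"gripper": 0},{"travel": [-0.02,0,-0.061],"turn": [0,0.0037,0],"gripper": 0},{"travel": [-0.02,0,-0.061],"turn": [0,0.0037,0],"gripper": 0},{"travel": [-0.02,0,-0.061],"turn": [0,0.0037,0],"gripper": 0},{"travel": [-0.02,0,-0.061],"turn": [0,0.0037,0],"gripper": 0},{"travel": [-0.02,0,-0.061],"turn": [0,0.0037,0],"gripper": 0},{"travel": [-0.02,0,-0.061],"turn": [0,0.0037,0],"gripper": 0},{"travel": [0,0,0],"turn": [0,0,0],"gripper": 0}]'

```text
clock: 14.77
tcp_pos: [495.0, -277.0, 37.7]
ee_rot: [-3.084, -0.235, -0.408]
ft_force: [-2.1, -0.4, -3.9]
gripper_width: 0.225
finger_force: 59.4
```

```bash
python3 balls.py; python3 -c "
from plan import *
f=dict(np.load('side.npz')); cv2.imwrite('pics/s2.png',cv2.resize(f['image'][220:340,320:450,::-1],(650,600),interpolation=2))
run((pose('tray',30,0,110,-15),8))"
```

```text
lip tray [66.2 -0.1 45. ] pitch 15.08 F [-2.1 -0.4 -3.9] t 14.7667
ball px (np.int64(412), np.int64(265)) r 16.4 tray [73. 30. 57.] from lip [  9. -30. -10.]
ball px (np.int64(419), np.int64(271)) r 18.2 tray [75.  5. 57.] from lip [11. -6. -9.]
ball px (np.int64(391), np.int64(286)) r 12.6 tray [-10.   0.  49.] from lip [-72.  -0. -24.]
ball px (np.int64(435), np.int64(288)) r 13.4 tray [ 76. -52.  53.] from lip [11. 52. -5.]
now [ 495.2 -277.2   37.7] t 14.8167 q [-0.69  0.59  2.11  0.65  0.33  0.12] F [-4.1 -1.5 -1.9] w 0.222
8 rows travel [-0.091, 0.0, -0.362] turn [-0.0, -0.0, -0.0001] -> tcp [ 459.2 -282.8  102.9]
```

View pics/s2.png

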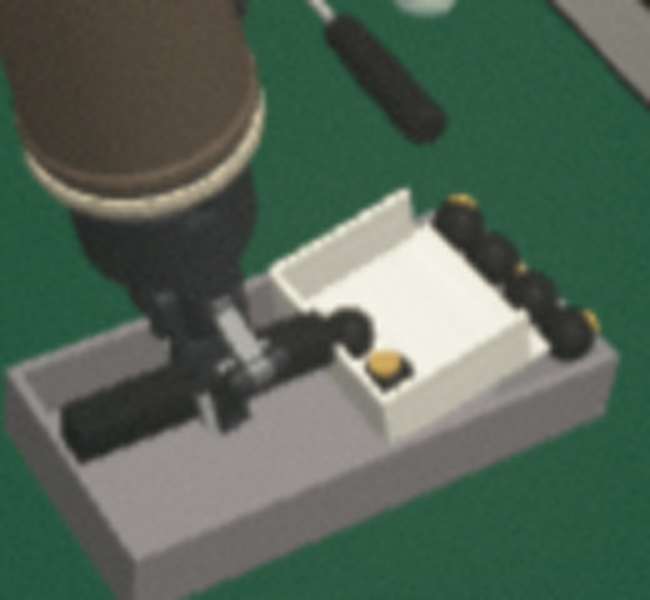

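The picture shows two knobs at the back of the pan ((350,330) and (387,368)) and four propped between the lip and the far rim. I reverse down along the slope so they roll back onto the lip, then jerk forward again.

>>> servo_tool --motion '[{"travel": [0.02,0,0.061],"turn": [0,-0.0037,0],"gripper": 0},{"travel": [0.02,0,0.061],"turn": [0,-0.0037,0],"gripper": 0},{"travel": [0.02,0,0.061],"turn": [0,-0.0037,0],"gripper": 0},{"travel": [0.02,0,0.061],"turn": [0,-0.0037,0],"gripper": 0},{"travel": [0.02,0,0.061],"turn": [0,-0.0037,0],"gripper": 0},{"travel": [0.02,0,0.061],"turn": [0,-0.0037,0],"gripper": 0},{"travel": [-0.064,0,-0.037],"turn": [0,-0.0062,0],"gripper": 0},{"travel": [-0.064,0,-0.037],"turn": [0,-0.0062,0],"gripper": 0},{"travel": [-0.064,0,-0.037],"turn": [0,-0.0062,0],"gripper": 0},{"travel": [-0.064,0,-0.037],"turn": [0,-0.0062,0],"gripper": 0},{"travel": [-0.064,0,-0.037],"turn": [0,-0.0062,0],"gripper": 0},{"travel": [-0.064,0,-0.037],"turn": [0,-0.0062,0],"gripper": 0},{"travel": [-0.064,0,-0.037],"turn": [0,-0.0062,0],"gripper": 0},{"travel": [-0.064,0,-0.037],"turn": [0,-0.0062,0],"gripper": 0},{"travel": [-0.03,0,-0.02],"turn": [0,-0.0062,0],"gripper": 0},{"travel": [0,0,0],"turn": [0,-0.0062,0],"gripper": 0}]'

```text
clock: 16.15
tcp_pos: [486.6, -279.1, 36.1]
ee_rot: [3.132, 0.24, -0.005]
ft_force: [-2.6, -1.6, 0.3]
gripper_width: 0.221
finger_force: 62.2
```

```bash
python3 balls.py;  python3 -c "
from plan import *
run((pose('tray',55,0,5,0),4))"
```

```text
lip tray [54.1 -0.8  2.6] pitch -0.17 F [-2.6 -1.6  0.3] t 16.15
ball px (np.int64(403), np.int64(275)) r 16.4 tray [51. 32. 31.] from lip [ -3. -32. -28.]
ball px (np.int64(408), np.int64(281)) r 18.0 tray [47.  7. 34.] from lip [ -7.  -8. -31.]
ball px (np.int64(408), np.int64(281)) r 18.0 tray [47.  7. 34.] from lip [ -7.  -8. -31.]
ball px (np.int64(416), np.int64(289)) r 19.0 tray [ 50. -20.  31.] from lip [ -4.  19. -28.]
now [ 486.9 -279.1   36.1] t 16.2 q [-0.57  0.63  1.95 -0.01  0.57  0.85] F [-6.  -2.   1.8] w 0.223
4 rows travel [0.005, -0.006, -0.019] turn [0.0, 0.0003, -0.0001] -> tcp [ 487.3 -278.4   38. ]
```

```bash
python3 -c "
from plan import *
run((pose('tray',57.5,0,4,0),2),(pose('tray',57,0,19,-10),10),(pose('tray',50,0,35,-15),5),(pose('tray',20,0,110,-15),9))"
```

```text
now [ 486.9 -279.1   36.1] t 16.2 q [-0.57  0.63  1.95 -0.01  0.57  0.85] F [-6.  -2.   1.8] w 0.223
2 rows travel [0.06, -0.012, -0.018] turn [0.0, 0.0007, -0.0002] -> tcp [ 489.8 -278.    37. ]
10 rows travel [-0.019, -0.0, 0.045] turn [-0.0, 0.0056, -0.0] -> tcp [ 485.9 -278.6   25.4]
5 rows travel [-0.05, -0.0, -0.032] turn [0.0, 0.0056, -0.0] -> tcp [ 479.  -279.7   27.9]
9 rows travel [-0.043, -0.0, -0.356] turn [0.0, 0.0, 0.0] -> tcp [ 449.3 -284.3  102.9]
```

>>> servo_tool --motion '[{"travel": [0.06,-0.01,-0.01],"turn": [0,0,0],"gripper": 0},{"travel": [0.08,0,-0.01],"turn": [0,0,0],"gripper": 0},{"travel": [-0.019,0,0.045],"turn": [0,0.0056,0],"gripper": 0},{"travel": [-0.019,0,0.045],"turn": [0,0.0056,0],"gripper": 0},{"travel": [-0.019,0,0.045],"turn": [0,0.0056,0],"gripper": 0},{"travel": [-0.019,0,0.045],"turn": [0,0.0056,0],"gripper": 0},{"travel": [-0.019,0,0.045],"turn": [0,0.0056,0],"gripper": 0},{"travel": [-0.019,0,0.045],"turn": [0,0.0056,0],"gripper": 0},{"travel": [-0.019,0,0.045],"turn": [0,0.0056,0],"gripper": 0},{"travel": [-0.019,0,0.045],"turn": [0,0.0056,0],"gripper": 0},{"travel": [-0.019,0,0.045],"turn": [0,0.0056,0],"gripper": 0},{"travel": [-0.019,0,0.045],"turn": [0,0.0056,0],"gripper": 0},{"travel": [0,0,0],"turn": [0,0,0],"gripper": 0},{"travel": [0,0,0],"turn": [0,0,0],"gripper": 0}]'

```text
clock: 17.37
tcp_pos: [487.7, -278.8, 26.9]
ee_rot: [-3.108, -0.238, -0.277]
ft_force: [-1.2, 10.6, 35.4]
gripper_width: 0.226
finger_force: 68.6
```

```bash
python3 balls.py
```

```text
lip tray [58.8 -0.8 21. ] pitch 10.18 F [-1.2 10.6 35.4] t 17.3667
ball px (np.int64(404), np.int64(269)) r 11.4 tray [57. 38. 43.] from lip [  2. -39. -22.]
ball px (np.int64(412), np.int64(277)) r 19.6 tray [58.  7. 43.] from lip [  3.  -8. -22.]
ball px (np.int64(419), np.int64(285)) r 19.0 tray [ 58. -19.  40.] from lip [  3.  19. -19.]
ball px (np.int64(420), np.int64(285)) r 19.0 tray [ 58. -22.  43.] from lip [  3.  22. -22.]
ball px (np.int64(427), np.int64(290)) r 10.2 tray [ 60. -44.  45.] from lip [  6.  43. -24.]
ball px (np.int64(386), np.int64(292)) r 11.0 tray [-22.  -0.  36.] from lip [-77.  -0. -29.]
```

```bash
python3 -c "
from plan import *
run((pose('tray',57,0,5,0),9),(pose('tray',64,0,11.5,-4),6))"
```

```text
now [ 487.7 -278.8   26.9] t 17.4167 q [-0.66  0.61  2.07  0.37  0.36  0.42] F [-2.  10.1 36.4] w 0.224
9 rows travel [0.012, -0.002, -0.048] turn [0.0, -0.0063, -0.0001] -> tcp [ 489.3 -278.1   38. ]
6 rows travel [0.033, 0.0, 0.028] turn [0.0, 0.0037, -0.0] -> tcp [ 494.3 -277.3   33.9]
```

>>> servo_tool --motion '[{"travel": [0.012,0,-0.048],"turn": [0,-0.0063,0],"gripper": 0},{"travel": [0.012,0,-0.048],"turn": [0,-0.0063,0],"gripper": 0},{"travel": [0.012,0,-0.048],"turn": [0,-0.0063,0],"gripper": 0},{"travel": [0.012,0,-0.048],"turn": [0,-0.0063,0],"gripper": 0},{"travel": [0.012,0,-0.048],"turn": [0,-0.0063,0],"gripper": 0},{"travel": [0.012,0,-0.048],"turn": [0,-0.0063,0],"gripper": 0},{"travel": [0.012,0,-0.048],"turn": [0,-0.0063,0],"gripper": 0},{"travel": [0.012,0,-0.048],"turn": [0,-0.0063,0],"gripper": 0},{"travel": [0.02,0,-0.048],"turn": [0,-0.0063,0],"gripper": 0},{"travel": [0.02,0,0],"turn": [0,0,0],"gripper": 0},{"travel": [0.033,0,0.028],"turn": [0,0.0037,0],"gripper": 0},{"travel": [0.033,0,0.028],"turn": [0,0.0037,0],"gripper": 0},{"travel": [0.033,0,0.028],"turn": [0,0.0037,0],"gripper": 0},{"travel": [0.033,0,0.028],"turn": [0,0.0037,0],"gripper": 0},{"travel": [0.033,0,0.028],"turn": [0,0.0037,0],"gripper": 0},{"travel": [0.033,0,0.028],"turn": [0,0.0037,0],"gripper": 0},{"travel": [0,0,0],"turn": [0,0,0],"gripper": 0}]'

```text
clock: 18.83
tcp_pos: [490.9, -277.4, 32.5]
ee_rot: [-3.124, -0.238, -0.1]
ft_force: [-27.1, -4.2, 27.8]
gripper_width: 0.219
finger_force: 67.8
```

```bash
python3 balls.py
```

```text
lip tray [60.6  0.1  9.3] pitch 3.68 F [-27.1  -4.2  27.8] t 18.8333
ball px (np.int64(404), np.int64(273)) r 18.2 tray [54. 32. 36.] from lip [ -5. -32. -27.]
ball px (np.int64(405), np.int64(282)) r 12.0 tray [39.  8. 33.] from lip [-20.  -8. -25.]
ball px (np.int64(414), np.int64(289)) r 18.8 tray [ 43. -21.  35.] from lip [-16.  21. -27.]
ball px (np.int64(425), np.int64(293)) r 10.0 tray [ 54. -46.  41.] from lip [ -4.  46. -32.]
ball px (np.int64(425), np.int64(293)) r 10.0 tray [ 54. -46.  41.] from lip [ -4.  46. -32.]
```

The two middle knobs are now well over the lip. I tilt back and lift.

```bash
python3 -c "
from plan import *
run((pose('tray',58,0,29,-12),6),(pose('tray',48,0,60,-15),6),(pose('tray',0,0,120,-15),8))"
```

```text
now [ 491.  -277.4   32.5] t 18.8833 q [-0.6   0.62  1.99  0.1   0.49  0.74] F [-28.1  -4.9  28.6] w 0.222
6 rows travel [-0.031, 0.003, 0.013] turn [-0.0001, 0.0077, -0.0001] -> tcp [ 486.7 -278.5   30. ]
6 rows travel [-0.029, -0.0, -0.164] turn [0.0, 0.0028, -0.0] -> tcp [ 477.  -280.    52.9]
8 rows travel [-0.154, -0.0, -0.352] turn [0.0, 0.0, 0.0] -> tcp [ 429.6 -287.4  112.9]
```

>>> servo_tool --motion '[{"travel": [-0.031,0,-0.01],"turn": [0,0.0077,0],"gripper": 0},{"travel": [-0.031,0,0],"turn": [0,0.0077,0],"gripper": 0},{"travel": [-0.031,0,0.013],"turn": [0,0.0077,0],"gripper": 0},{"travel": [-0.031,0,0.013],"turn": [0,0.0077,0],"gripper": 0},{"travel": [-0.031,0,0.013],"turn": [0,0.0077,0],"gripper": 0},{"travel": [-0.031,0,0.013],"turn": [0,0.0077,0],"gripper": 0},{"travel": [-0.029,0,-0.164],"turn": [0,0.0028,0],"gripper": 0},{"travel": [-0.029,0,-0.164],"turn": [0,0.0028,0],"gripper": 0},{"travel": [-0.029,0,-0.164],"turn": [0,0.0028,0],"gripper": 0},{"travel": [-0.029,0,-0.164],"turn": [0,0.0028,0],"gripper": 0},{"travel": [-0.029,0,-0.164],"turn": [0,0.0028,0],"gripper": 0},{"travel": [-0.029,0,-0.164],"turn": [0,0.0028,0],"gripper": 0},{"travel": [-0.1,0,-0.35],"turn": [0,0,0],"gripper": 0},{"travel": [-0.1,0,-0.35],"turn": [0,0,0],"gripper": 0},{"travel": [-0.1,0,-0.35],"turn": [0,0,0],"gripper": 0},{"travel": [-0.1,0,-0.35],"turn": [0,0,0],"gripper": 0},{"travel": [0,0,-0.35],"turn": [0,0,0],"gripper": 0},{"travel": [0,0,-0.35],"turn": [0,0,0],"gripper": 0},{"travel": [0,0,0],"turn": [0,0,0],"gripper": 0}]'

```text
clock: 20.47
tcp_pos: [457.2, -284.2, 103.4]
ee_rot: [-3.087, -0.237, -0.414]
ft_force: [1.1, -0.6, -3.7]
gripper_width: 0.22
finger_force: 63.0
```

```bash
python3 balls.py; python3 -c "
from plan import *
f=dict(np.load('side.npz')); g=grab('wrist'); cv2.imwrite('pics/s3.png',np.hstack([cv2.resize(f['image'][190:330,320:450,::-1],(390,420),interpolation=2),cv2.resize(g['image'][:,120:520,::-1],(400,420))]))"; python3 pan.py
```

```text
lip tray [ 27.7  -1.3 111.2] pitch 15.27 F [ 1.1 -0.6 -3.7] t 20.4667
ball px (np.int64(376), np.int64(266)) r 13.6 tray [-51.  12. 119.] from lip [-74. -13. -28.]
ball px (np.int64(378), np.int64(270)) r 12.4 tray [-53.   1. 117.] from lip [-77.  -3. -27.]
ball px (np.int64(390), np.int64(272)) r 15.2 tray [-35. -17. 120.] from lip [-58.  16. -25.]
floor z= [ 2.56000e-02 -2.20000e-03  2.72283e+01] pitch deg 1.47 roll -0.13 rms 1.59
x range [ 57.2 126.8] floor x max 126.69792476033795 y range [-45.8  45.6]
pan n 21547 c [92.  -0.1] size [70.6 93.1] ang 0.22 z [-4.4 29.5 31.1]
front edge [126.2  -0.3  30.4]
```

View pics/s3.png

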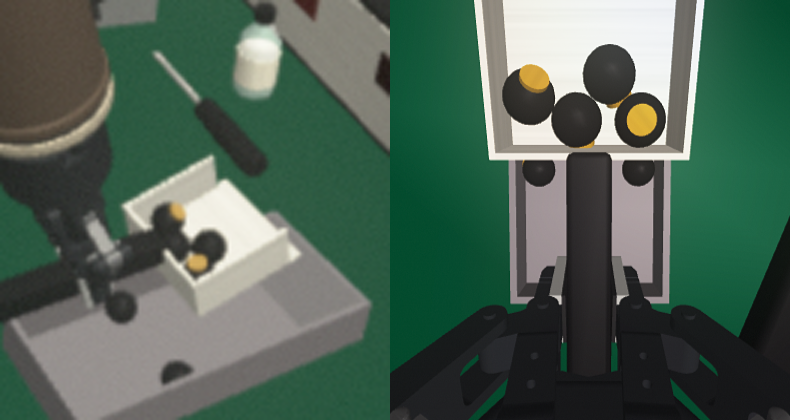

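The picture shows four knobs in the pan; the other two lie in the tray. I carry the pan to the bin.

```bash
python3 -c "
from plan import *
import plan
plan.L[:]=[148.5,0,33]
run((pose('world',630,0,250,-15,2),19),(pose('bin',-75,0,250,-12),19),(pose('bin',-65,0,200,10),16),(pose('bin',-60,0,170,45),22))"
```

```text
now [ 457.1 -283.6  101.6] t 20.6167 q [-0.76  0.45  2.13  0.51  0.44  0.21] F [ 0.4  0.  -5. ] w 0.226
19 rows travel [0.175, -0.579, -0.262] turn [-0.0005, -0.0001, 0.0019] -> tcp [478.1  -5.3 243.4]
19 rows travel [-0.296, -0.633, -0.088] turn [-0.0005, -0.0009, 0.002] -> tcp [339.3 298.6 251.4]
16 rows travel [0.055, 0.0, -0.016] turn [0.0, -0.0076, 0.0] -> tcp [360.8 296.6 258.3]
22 rows travel [0.072, 0.0, -0.119] turn [0.0, -0.0088, 0.0] -> tcp [424.4 290.8 298.3]
```

>>> servo_tool --motion '[{"travel": [0.09,-0.29,-0.2],"turn": [0,0,0.001],"gripper": 0},{"travel": [0.18,-0.58,-0.262],"turn": [-0.0005,0,0.002],"gripper": 0},{"travel": [0.18,-0.58,-0.262],"turn": [-0.0005,0,0.002],"gripper": 0},{"travel": [0.18,-0.58,-0.262],"turn": [-0.0005,0,0.002],"gripper": 0},{"travel": [0.18,-0.58,-0.262],"turn": [-0.0005,0,0.002],"gripper": 0},{"travel": [0.18,-0.58,-0.262],"turn": [-0.0005,0,0.002],"gripper": 0},{"travel": [0.18,-0.58,-0.262],"turn": [-0.0005,0,0.002],"gripper": 0},{"travel": [0.18,-0.58,-0.262],"turn": [-0.0005,0,0.002],"gripper": 0},{"travel": [0.18,-0.58,-0.262],"turn": [-0.0005,0,0.002],"gripper": 0},{"travel": [0.18,-0.58,-0.262],"turn": [-0.0005,0,0.002],"gripper": 0},{"travel": [0.18,-0.58,-0.262],"turn": [-0.0005,0,0.002],"gripper": 0},{"travel": [0.18,-0.58,-0.262],"turn": [-0.0005,0,0.002],"gripper": 0},{"travel": [0.18,-0.58,-0.262],"turn": [-0.0005,0,0.002],"gripper": 0},{"travel": [0.18,-0.58,-0.262],"turn": [-0.0005,0,0.002],"gripper": 0},{"travel": [0.18,-0.58,-0.262],"turn": [-0.0005,0,0.002],"gripper": 0},{"travel": [0.18,-0.58,-0.262],"turn": [-0.0005,0,0.002],"gripper": 0},{"travel": [0.18,-0.58,-0.262],"turn": [-0.0005,0,0.002],"gripper": 0},{"travel": [0.18,-0.58,-0.262],"turn": [-0.0005,0,0.002],"gripper": 0},{"travel": [0.18,-0.58,-0.262],"turn": [-0.0005,0,0.002],"gripper": 0},{"travel": [0,-0.4,-0.15],"turn": [0,0,0.001],"gripper": 0}]'

```text
clock: 22.28
tcp_pos: [477.7, -0.8, 246.7]
ee_rot: [-3.106, -0.046, -0.414]
ft_force: [1.0, -1.2, -3.7]
gripper_width: 0.227
finger_force: 62.9
```

```bash
python3 -c "
from plan import *
import plan
plan.L[:]=[148.5,0,33]
M,s=cur();print(M.round(3))
run((pose('bin',-75,0,245,-12),18),(pose('bin',-65,0,200,10),16),(pose('bin',-60,0,170,45),22))"
```

```text
[[ 9.65000e-01  3.00000e-02  2.62000e-01  4.77653e+02]
 [ 2.80000e-02 -1.00000e+00  1.20000e-02 -7.86000e-01]
 [ 2.62000e-01 -4.00000e-03 -9.65000e-01  2.46691e+02]
 [ 0.00000e+00  0.00000e+00  0.00000e+00  1.00000e+00]]
now [477.7  -0.8 246.7] t 22.2833 q [-0.09  0.09  2.16  0.06  0.62  1.4 ] F [ 1.  -1.2 -3.7] w 0.227
18 rows travel [-0.317, -0.657, -0.075] turn [-0.0006, -0.001, 0.0021] -> tcp [339.3 298.6 246.4]
16 rows travel [0.055, 0.0, -0.028] turn [0.0, -0.0076, 0.0] -> tcp [360.8 296.6 258.3]
22 rows travel [0.072, 0.0, -0.119] turn [0.0, -0.0088, 0.0] -> tcp [424.4 290.8 298.3]
```

>>> servo_tool --motion '[{"travel": [-0.16,-0.33,-0.04],"turn": [0,0,0.001],"gripper": 0},{"travel": [-0.317,-0.657,-0.075],"turn": [-0.0006,-0.001,0.0021],"gripper": 0},{"travel": [-0.317,-0.657,-0.075],"turn": [-0.0006,-0.001,0.0021],"gripper": 0},{"travel": [-0.317,-0.657,-0.075],"turn": [-0.0006,-0.001,0.0021],"gripper": 0},{"travel": [-0.317,-0.657,-0.075],"turn": [-0.0006,-0.001,0.0021],"gripper": 0},{"travel": [-0.317,-0.657,-0.075],"turn": [-0.0006,-0.001,0.0021],"gripper": 0},{"travel": [-0.317,-0.657,-0.075],"turn": [-0.0006,-0.001,0.0021],"gripper": 0},{"travel": [-0.317,-0.657,-0.075],"turn": [-0.0006,-0.001,0.0021],"gripper": 0},{"travel": [-0.317,-0.657,-0.075],"turn": [-0.0006,-0.001,0.0021],"gripper": 0},{"travel": [-0.317,-0.657,-0.075],"turn": [-0.0006,-0.001,0.0021],"gripper": 0},{"travel": [-0.317,-0.657,-0.075],"turn": [-0.0006,-0.001,0.0021],"gripper": 0},{"travel": [-0.317,-0.657,-0.075],"turn": [-0.0006,-0.001,0.0021],"gripper": 0},{"travel": [-0.317,-0.657,-0.075],"turn": [-0.0006,-0.001,0.0021],"gripper": 0},{"travel": [-0.317,-0.657,-0.075],"turn": [-0.0006,-0.001,0.0021],"gripper": 0},{"travel": [-0.317,-0.657,-0.075],"turn": [-0.0006,-0.001,0.0021],"gripper": 0},{"travel": [-0.317,-0.657,-0.075],"turn": [-0.0006,-0.001,0.0021],"gripper": 0},{"travel": [-0.317,-0.657,-0.075],"turn": [-0.0006,-0.001,0.0021],"gripper": 0},{"travel": [-0.317,-0.657,-0.075],"turn": [-0.0006,-0.001,0.0021],"gripper": 0},{"travel": [-0.16,-0.33,-0.04],"turn": [0,0,0.001],"gripper": 0},{"travel": [0,0,0],"turn": [0,0,0],"gripper": 0}]'

```text
clock: 23.95
tcp_pos: [338.2, 298.7, 245.8]
ee_rot: [3.112, -0.142, 0.329]
ft_force: [-0.1, -0.5, -3.3]
gripper_width: 0.221
finger_force: 63.0
```

```bash
cat > inpan.py <<'E'
from plan import *
import plan
plan.L[:]=[148.5,0,33]
M,s=cur(); f=grab('wrist')
T=(np.linalg.inv(M)@np.c_[cloud(f).reshape(-1,3),np.ones(256000)].T)[:3].T.reshape(400,640,3)
im=f['image'].astype(int); m=(f['range_z']>0)&(im.max(2)<90)&(T[...,0]>66)&(T[...,0]<150)&(abs(T[...,1])<44)&(T[...,2]>0)&(T[...,2]<30)
m=m.astype(np.uint8); print('dark px in pan',m.sum(),'lip world',(M@np.r_[plan.L,1])[:3].round(1))
E
python3 inpan.py; python3 -c "
from plan import *
import plan
plan.L[:]=[148.5,0,33]
run((pose('bin',-65,0,195,8),16),(pose('bin',-58,0,168,45),22))"
```

```text
dark px in pan 6055 lip world [489.7 284.9 244.6]
now [338.3 297.7 245.7] t 24.0 q [ 0.79  0.12  2.12 -0.23  0.78  2.6 ] F [-0.3  0.5 -3.8] w 0.226
16 rows travel [0.052, -0.002, -0.004] turn [-0.0, -0.007, 0.0] -> tcp [358.9 296.8 248.3]
22 rows travel [0.075, -0.0, -0.134] turn [0.0, -0.0093, 0.0] -> tcp [426.4 290.7 296.3]
```

>>> servo_tool --motion '[{"travel": [0.052,0,-0.004],"turn": [0,-0.007,0],"gripper": 0},{"travel": [0.052,0,-0.004],"turn": [0,-0.007,0],"gripper": 0},{"travel": [0.052,0,-0.004],"turn": [0,-0.007,0],"gripper": 0},{"travel": [0.052,0,-0.004],"turn": [0,-0.007,0],"gripper": 0},{"travel": [0.052,0,-0.004],"turn": [0,-0.007,0],"gripper": 0},{"travel": [0.052,0,-0.004],"turn": [0,-0.007,0],"gripper": 0},{"travel": [0.052,0,-0.004],"turn": [0,-0.007,0],"gripper": 0},{"travel": [0.052,0,-0.004],"turn": [0,-0.007,0],"gripper": 0},{"travel": [0.052,0,-0.004],"turn": [0,-0.007,0],"gripper": 0},{"travel": [0.052,0,0.15],"turn": [0,-0.004,0],"gripper": 0},{"travel": [0.052,0,0.15],"turn": [0,-0.003,0],"gripper": 0},{"travel": [0.052,0,0.15],"turn": [0,0,0],"gripper": 0},{"travel": [0.052,0,0.15],"turn": [0,0,0],"gripper": 0},{"travel": [0.052,0,0.15],"turn": [0,0,0],"gripper": 0},{"travel": [0,0,0],"turn": [0,0,0],"gripper": 0}]'

```text
clock: 25.25
tcp_pos: [356.8, 295.2, 228.7]
ee_rot: [-3.138, 0.145, 0.015]
ft_force: [0.4, -1.2, -4.7]
gripper_width: 0.221
finger_force: 63.0
```

```bash
python3 inpan.py; python3 bar.py; python3 -c "
from plan import *
import plan
plan.L[:]=[148.5,0,33]
M,s=cur(); print('pitch',np.degrees(np.arcsin(M[2,0])))
run((pose('bin',-58,0,178,15),6),(pose('bin',-56,0,168,48),14),(pose('bin',-56,0,168,60),6))"
```

```text
dark px in pan 6311 lip world [504.4 281.5 194.3]
theta 153 [0.363 0.425 0.767]
[356.9 295.4 229.4] 25.35 [-0.2 -0.8 -3.5]
pitch -0.5173033745730482
now [356.9 295.4 229.4] t 25.35 q [0.62 0.22 2.01 0.01 0.92 2.28] F [-0.2 -0.8 -3.5] w 0.223
6 rows travel [0.094, -0.01, -0.138] turn [-0.0, -0.0134, -0.0001] -> tcp [373.4 295.5 248.3]
14 rows travel [0.079, 0.0, -0.221] turn [0.0, -0.0131, 0.0] -> tcp [435.2 289.9 300.4]
6 rows travel [0.05, -0.0, -0.206] turn [-0.0, -0.0111, 0.0] -> tcp [464.2 287.2 313.1]
```

>>> servo_tool --motion '[{"travel": [0.094,-0.01,-0.138],"turn": [0,-0.0134,0],"gripper": 0},{"travel": [0.094,-0.01,-0.138],"turn": [0,-0.0134,0],"gripper": 0},{"travel": [0.094,-0.01,-0.138],"turn": [0,-0.0134,0],"gripper": 0},{"travel": [0.094,-0.01,-0.138],"turn": [0,-0.0134,0],"gripper": 0},{"travel": [0.094,-0.01,-0.138],"turn": [0,-0.0134,0],"gripper": 0},{"travel": [0.094,-0.01,-0.138],"turn": [0,-0.0134,0],"gripper": 0},{"travel": [0.079,0,-0.221],"turn": [0,-0.0131,0],"gripper": 0},{"travel": [0.079,0,-0.221],"turn": [0,-0.0131,0],"gripper": 0},{"travel": [0.079,0,-0.221],"turn": [0,-0.0131,0],"gripper": 0},{"travel": [0.079,0,-0.221],"turn": [0,-0.0131,0],"gripper": 0},{"travel": [0.079,0,-0.221],"turn": [0,-0.0131,0],"gripper": 0},{"travel": [0.079,0,-0.221],"turn": [0,-0.0131,0],"gripper": 0},{"travel": [0.079,0,-0.221],"turn": [0,-0.0131,0],"gripper": 0},{"travel": [0.079,0,-0.221],"turn": [0,-0.0131,0],"gripper": 0},{"travel": [0.079,0,-0.221],"turn": [0,-0.0131,0],"gripper": 0},{"travel": [0.079,0,-0.221],"turn": [0,-0.0131,0],"gripper": 0},{"travel": [0.079,0,-0.221],"turn": [0,-0.0131,0],"gripper": 0},{"travel": [0.079,0,-0.221],"turn": [0,-0.0131,0],"gripper": 0},{"travel": [0.079,0,-0.221],"turn": [0,-0.0131,0],"gripper": 0},{"travel": [0,0,0],"turn": [0,0,0],"gripper": 0}]'

```text
clock: 27.02
tcp_pos: [431.3, 290.0, 297.2]
ee_rot: [-2.859, 0.133, 1.206]
ft_force: [-0.0, -0.5, -3.9]
gripper_width: 0.219
finger_force: 63.3
```

```bash
python3 inpan.py; python3 -c "
from plan import *
import plan
plan.L[:]=[148.5,0,33]
M,s=cur(); print('pitch',np.degrees(np.arcsin(M[2,0])))
run((pose('bin',-56,0,168,60),6))
f=dict(np.load('wrist.npz')); g=grab('side'); cv2.imwrite('pics/d1.png',np.hstack([cv2.resize(f['image'][:,:,::-1],(448,280)),cv2.resize(g['image'][80:230,260:430,::-1],(318,280),interpolation=2)]))"
```

```text
dark px in pan 0 lip world [511.  282.6 167.9]
pitch -45.61026614006966
now [430.8 290.1 297.3] t 27.0667 q [0.32 0.65 1.39 0.3  1.83 1.95] F [ 1.   1.3 -2.8] w 0.223
6 rows travel [0.057, -0.001, -0.242] turn [-0.0001, -0.0133, -0.0001] -> tcp [464.2 287.2 313.1]
```

View pics/d1.png

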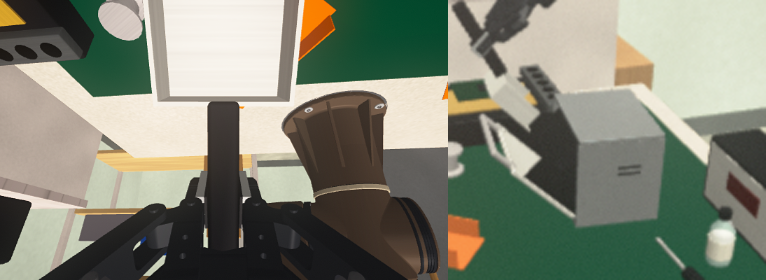

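The picture shows the pan empty over the open bin. I level out and carry the scoop back to its place.

```bash
python3 -c "
from plan import *
import plan
plan.L[:]=[148.5,0,33]
run((pose('bin',-80,0,240,15),10),(pose('bin',-110,0,250,0),6),(pose('world',490.3,18.5,190,0,-13,lip=False),14),(pose('world',490.3,18.5,60,0,-13,lip=False),6))"
```

```text
now [430.3 290.2 297.6] t 27.1167 q [0.32 0.65 1.4  0.3  1.83 1.95] F [-0.1  0.8 -3.1] w 0.226
10 rows travel [-0.299, -0.0, 0.125] turn [-0.0, 0.017, -0.0] -> tcp [351.5 297.5 310.3]
6 rows travel [-0.26, 0.0, 0.225] turn [0.0, 0.0139, 0.0] -> tcp [308.1 301.4 283. ]
14 rows travel [0.639, 0.72, 0.266] turn [0.0, 0.0, 0.0031] -> tcp [490.3  18.5 190. ]
6 rows travel [0.0, -0.0, 0.867] turn [0.0, 0.0, 0.0] -> tcp [490.3  18.5  60. ]
```

>>> servo_tool --motion '[{"travel": [-0.299,0,0.125],"turn": [0,0.017,0],"gripper": 0},{"travel": [-0.299,0,0.125],"turn": [0,0.017,0],"gripper": 0},{"travel": [-0.299,0,0.125],"turn": [0,0.017,0],"gripper": 0},{"travel": [-0.299,0,0.125],"turn": [0,0.017,0],"gripper": 0},{"travel": [-0.299,0,0.125],"turn": [0,0.017,0],"gripper": 0},{"travel": [-0.299,0,0.125],"turn": [0,0.017,0],"gripper": 0},{"travel": [-0.299,0,0.125],"turn": [0,0.017,0],"gripper": 0},{"travel": [-0.299,0,0.125],"turn": [0,0.017,0],"gripper": 0},{"travel": [-0.299,0,0.125],"turn": [0,0.017,0],"gripper": 0},{"travel": [-0.299,0,0.125],"turn": [0,0.017,0],"gripper": 0},{"travel": [0,0.2,0],"turn": [0,0.0139,0],"gripper": 0},{"travel": [0,0.4,0],"turn": [0,0.0139,0],"gripper": 0},{"travel": [0,0.6,0],"turn": [0,0.0139,0],"gripper": 0},{"travel": [0,0.6,0],"turn": [0,0.0139,0],"gripper": 0},{"travel": [0,0.6,0],"turn": [0,0.0139,0],"gripper": 0},{"travel": [0,0.6,0],"turn": [0,0.0139,0],"gripper": 0},{"travel": [0,0,0],"turn": [0,0,0],"gripper": 0}]'

```text
clock: 28.53
tcp_pos: [342.2, 220.8, 311.3]
ee_rot: [-3.138, 0.144, -0.006]
ft_force: [-0.6, 0.4, -2.6]
gripper_width: 0.22
finger_force: 63.1
```

```bash
python3 pan.py; python3 -c "
from plan import *
run((pose('world',490.3,18.5,190,0,-13,lip=False),12),(pose('world',490.3,18.5,70,0,-13,lip=False),6))
f=grab('scene'); W=cloud(f); o,y=TR['bin']; t=Rn.from_euler('z',-y,degrees=True).apply((W-o).reshape(-1,3)).reshape(W.shape)
# bin_mid at tilt .78
th=.78; p=np.array([-np.sin(th),0,np.cos(th)]); d=np.array([np.cos(th),0,np.sin(th)]); mid=np.array([0,0,20])+58*d+45*p
im=f['image'].astype(int); m=(f['range_z']>0)&(np.linalg.norm(t-mid,axis=2)<95)&(t[...,0]<10)
print('mid',mid,'px',m.sum(),'dark',(m&(im.max(2)<60)).sum())
k,l,st,ce=cv2.connectedComponentsWithStats((m&(im.max(2)<60)).astype(np.uint8))
for i in range(1,k):
  if st[i,4]>8: print(ce[i].round(),st[i,4],t[l==i].mean(0).round())
"
```

```text
floor z= [ 7.90000e-03 -2.70000e-03  2.97398e+01] pitch deg 0.45 roll -0.15 rms 0.69
x range [ 56.6 125.7] floor x max 125.59199876699947 y range [-44.4  46.7]
pan n 30247 c [91.3  1.2] size [93.  70.2] ang 89.98 z [-3.7 30.2 31.6]
front edge [125.    0.9  30.7]
now [342.9 222.  311.5] t 28.5833 q [0.5  0.04 2.   0.   1.1  2.16] F [-0.4  0.3 -2.2] w 0.225
12 rows travel [0.59, 0.596, 0.405] turn [-0.0, -0.0, 0.0036] -> tcp [490.3  18.5 190. ]
6 rows travel [0.0, -0.0, 0.8] turn [0.0, 0.0, 0.0] -> tcp [490.3  18.5  70. ]
mid [ 9.58541134  0.         92.78131552] px 567 dark 196
[289. 116.] 62 [ 1. 88. 91.]
[300. 140.] 39 [ 3. -1. 53.]
[308. 151.] 93 [ -6. -88.  94.]
```

>>> servo_tool --motion '[{"travel": [0.59,0.596,0.405],"turn": [0,0,0.0036],"gripper": 0},{"travel": [0.59,0.596,0.405],"turn": [0,0,0.0036],"gripper": 0},{"travel": [0.59,0.596,0.405],"turn": [0,0,0.0036],"gripper": 0},{"travel": [0.59,0.596,0.405],"turn": [0,0,0.0036],"gripper": 0},{"travel": [0.59,0.596,0.405],"turn": [0,0,0.0036],"gripper": 0},{"travel": [0.59,0.596,0.405],"turn": [0,0,0.0036],"gripper": 0},{"travel": [0.59,0.596,0.405],"turn": [0,0,0.0036],"gripper": 0},{"travel": [0.59,0.596,0.405],"turn": [0,0,0.0036],"gripper": 0},{"travel": [0.59,0.596,0.405],"turn": [0,0,0.0036],"gripper": 0},{"travel": [0.59,0.596,0.405],"turn": [0,0,0.0036],"gripper": 0},{"travel": [0.59,0.596,0.405],"turn": [0,0,0.0036],"gripper": 0},{"travel": [0.59,0.596,0.405],"turn": [0,0,0.0036],"gripper": 0},{"travel": [0,0,0.8],"turn": [0,0,0],"gripper": 0},{"travel": [0,0,0.8],"turn": [0,0,0],"gripper": 0},{"travel": [0,0,0.8],"turn": [0,0,0],"gripper": 0},{"travel": [0,0,0.8],"turn": [0,0,0],"gripper": 0},{"travel": [0,0,0.8],"turn": [0,0,0],"gripper": 0},{"travel": [0,0,0.8],"turn": [0,0,0],"gripper": 0},{"travel": [0,0,0],"turn": [0,0,0],"gripper": 0}]'

```text
clock: 30.22
tcp_pos: [490.3, 19.7, 66.2]
ee_rot: [-3.121, 0.357, 0.007]
ft_force: [-1.5, -1.3, -2.7]
gripper_width: 0.223
finger_force: 63.1
```

```bash
python3 go.py 490.3 18.5 32.5 -13 0
```

```text
now [490.3  19.7  66.2] t 30.2167 q [-0.02  0.51  2.09  0.    0.54  1.77] F [-1.5 -1.3 -2.7] w 0.223
tool d mm [ 0.5  1.1 33.7] in target axes [ 0.3  1.1 33.7] turn share [-0.      0.0015 -0.0003]
```

>>> servo_tool --motion '[{"travel": [0,0,0.4],"turn": [0,0.0015,0],"gripper": 0},{"travel": [0,0,0.4],"turn": [0,0,0],"gripper": 0},{"travel": [0,0,0.3],"turn": [0,0,0],"gripper": 0},{"travel": [0,0,0.16],"turn": [0,0,0],"gripper": 0},{"travel": [0,0,0.1],"turn": [0,0,0],"gripper": 0},{"travel": [0,0,0],"turn": [0,0,0],"gripper": 0}]'

```text
clock: 30.72
tcp_pos: [491.7, 19.3, 35.0]
ee_rot: [-3.121, 0.357, -0.006]
ft_force: [0.4, -0.6, -2.8]
gripper_width: 0.224
finger_force: 63.1
```

>>> servo_tool --motion '[{"travel": [0,0,0.05],"turn": [0,0,0],"gripper": 0},{"travel": [0,0,0.05],"turn": [0,0,0],"gripper": 0},{"travel": [0,0,0.03],"turn": [0,0,0],"gripper": 0},{"travel": [0,0,0],"turn": [0,0,0],"gripper": 0}]'

```text
clock: 31.05
tcp_pos: [491.9, 19.2, 32.1]
ee_rot: [-3.121, 0.357, -0.008]
ft_force: [-0.9, 0.1, -0.3]
gripper_width: 0.219
finger_force: 63.6
```

>>> servo_tool --motion '[{"travel": [0,0,0],"turn": [0,0,0],"gripper": 0.4},{"travel": [0,0,0],"turn": [0,0,0],"gripper": 0.8},{"travel": [0,0,0],"turn": [0,0,0],"gripper": 1},{"travel": [0,0,0],"turn": [0,0,0],"gripper": 1},{"travel": [0,0,0],"turn": [0,0,0],"gripper": 1},{"travel": [0,0,-0.6],"turn": [0,0,0],"gripper": 1},{"travel": [0,0,-1],"turn": [0,0,0],"gripper": 1},{"travel": [0,0,-1],"turn": [0,0,0],"gripper": 1},{"travel": [0,0,-1],"turn": [0,0,0],"gripper": 1},{"travel": [0,0,-1],"turn": [0,0,0],"gripper": 1},{"travel": [0,0,-1],"turn": [0,0,0],"gripper": 1},{"travel": [0,0,-1],"turn": [0,0,0],"gripper": 1},{"travel": [0,0,-1],"turn": [0,0,0],"gripper": 1},{"travel": [0,0,-1],"turn": [0,0,0],"gripper": 1},{"travel": [0,0,0],"turn": [0,0,0],"gripper": 0}]'

```text
clock: 32.3
tcp_pos: [492.9, 19.3, 251.3]
ee_rot: [-3.12, 0.357, -0.017]
ft_force: [0.7, -0.3, -0.2]
gripper_width: 0.885
finger_force: 0.0
```

```bash
python3 sc.py; python3 -c "
from plan import *
run((pose('bin',-195,0,250,0,lip=False),18),(pose('bin',-130,0,350,0,lip=False),18))
f=dict(np.load('wrist.npz')); W=cloud(f); im=f['image'].astype(int)
o,y=TR['tray']; t=Rn.from_euler('z',-y,degrees=True).apply((W-o).reshape(-1,3)).reshape(W.shape)
m=((f['range_z']>0)&(im.max(2)<60)&(abs(t[...,1])<54)&(t[...,0]>-160)&(t[...,0]<85)&(t[...,2]>10)&(t[...,2]<45)).astype(np.uint8)
k,l,st,ce=cv2.connectedComponentsWithStats(m)
print('tray knobs',[(st[i,4],t[l==i].mean(0).round().tolist()) for i in range(1,k) if st[i,4]>60])
"
```

```text
bench 0.7940887721755047
handle n 1827 c [486.9  20.7] size [ 18.4 130.4] ang 77.02 z [49.3 63.5 77.7]
rim n 713 c [585.9  -2.4] size [92.2 78.5] ang 76.91 z [29.9 35.9 37.4]
pan n 6784 c [590.   -4.1] size [102.8  93.9] ang 76.92 z [ 0.9  2.4 36. ]
now [492.1  19.3 249.2] t 32.35 q [-0.02  0.23  1.93 -0.    0.96  1.78] F [ 0.2  0.3 -1.6] w 0.805
18 rows travel [-0.365, -0.563, -0.003] turn [-0.0, -0.0002, -0.0024] -> tcp [371.3 295.7 250. ]
18 rows travel [0.144, 0.0, -0.222] turn [0.0, 0.0, -0.0] -> tcp [436.  289.8 350. ]
tray knobs [(np.int32(533), [-67.0, -34.0, 25.0]), (np.int32(220), [-67.0, 40.0, 29.0])]
```

>>> servo_tool --motion '[{"travel": [-0.365,-0.563,-0.003],"turn": [0,0,-0.0024],"gripper": 0},{"travel": [-0.365,-0.563,-0.003],"turn": [0,0,-0.0024],"gripper": 0},{"travel": [-0.365,-0.563,-0.003],"turn": [0,0,-0.0024],"gripper": 0},{"travel": [-0.365,-0.563,-0.003],"turn": [0,0,-0.0024],"gripper": 0},{"travel": [-0.365,-0.563,-0.003],"turn": [0,0,-0.0024],"gripper": 0},{"travel": [-0.365,-0.563,-0.003],"turn": [0,0,-0.0024],"gripper": 0},{"travel": [-0.365,-0.563,-0.003],"turn": [0,0,-0.0024],"gripper": 0},{"travel": [-0.365,-0.563,-0.003],"turn": [0,0,-0.0024],"gripper": 0},{"travel": [-0.365,-0.563,-0.003],"turn": [0,0,-0.0024],"gripper": 0},{"travel": [-0.365,-0.563,-0.003],"turn": [0,0,-0.0024],"gripper": 0},{"travel": [-0.365,-0.563,-0.003],"turn": [0,0,-0.0024],"gripper": 0},{"travel": [-0.365,-0.563,-0.003],"turn": [0,0,-0.0024],"gripper": 0},{"travel": [-0.365,-0.563,-0.003],"turn": [0,0,-0.0024],"gripper": 0},{"travel": [-0.365,-0.563,-0.003],"turn": [0,0,-0.0024],"gripper": 0},{"travel": [-0.365,-0.563,-0.003],"turn": [0,0,-0.0024],"gripper": 0},{"travel": [-0.365,-0.563,-0.003],"turn": [0,0,-0.0024],"gripper": 0},{"travel": [-0.365,-0.563,-0.003],"turn": [0,0,-0.0024],"gripper": 0},{"travel": [-0.365,-0.563,-0.003],"turn": [0,0,-0.0024],"gripper": 0},{"travel": [0,0,0],"turn": [0,0,0],"gripper": 0}]'

```text
clock: 33.93
tcp_pos: [368.8, 297.4, 246.7]
ee_rot: [3.138, -0.142, 0.005]
ft_force: [0.2, 0.2, -0.5]
gripper_width: -0.003
finger_force: 0.0
```

```bash
cat > inbin.py <<'E'
from plan import *
run((pose('bin',-175,0,250,0,lip=False),1),(pose('bin',-175,0,140,0,lip=False),5))
f=grab('wrist'); W=cloud(f); im=f['image']; V=im.max(2).astype(int)
o,y=TR['bin']; t=Rn.from_euler('z',-y,degrees=True).apply((W-o).reshape(-1,3)).reshape(W.shape)
b=(f['range_z']>0)&(t[...,0]<-115)&(t[...,0]>-160)&(abs(t[...,1])<64)&(t[...,2]>135)&(t[...,2]<170)
P=t[b]; print('bar',len(P),P.mean(0).round(1), 'theta',np.arctan2(-P[:,0].mean(),P[:,2].mean()-20).round(3))
m=(f['range_z']>0)&(abs(t[...,1])<90)&(t[...,0]>-110)&(t[...,0]<60)&(t[...,2]<120)
S=im.max(2).astype(int)-im.min(2); 
gold=(m&(S>70)&(V>90)).astype(np.uint8); k,l,st,ce=cv2.connectedComponentsWithStats(gold)
print('gold',[(ce[i].round().tolist(),int(st[i,4]),t[l==i].mean(0).round().tolist()) for i in range(1,k) if st[i,4]>10])
print('interior brightness pct',np.percentile(V[m],[5,25,50,75,95]) if m.any() else 0)
g=cv2.cvtColor(im,cv2.COLOR_RGB2GRAY); ys,xs=np.where(m); 
x0,x1,y0,y1=xs.min(),xs.max(),ys.min(),ys.max(); print('roi',x0,x1,y0,y1)
# bumps: height above bin floor/panel in bin frame at theta .79
th=.79; d=np.array([np.cos(th),0,np.sin(th)]); p=np.array([-np.sin(th),0,np.cos(th)]); q=t-[0,0,20]
B=np.stack([q@d,q[...,1],q@p],-1)
mm=m&(B[...,0]>8)&(B[...,2]>8)&(B[...,2]<70)&(B[...,0]<108)&(V<60); k,l,st,ce=cv2.connectedComponentsWithStats(mm.astype(np.uint8))
for i in range(1,k):
    if st[i,4]>60: print('blob',ce[i].round(),st[i],'bin frame',B[l==i].mean(0).round(),'min',B[l==i].min(0).round(),'max',B[l==i].max(0).round())
E
python3 inbin.py
```

```text
now [368.8 297.4 246.7] t 33.9333 q [ 0.62  0.21  1.97 -0.    0.96  2.28] F [ 0.2  0.2 -0.5] w -0.003
1 rows travel [0.907, 0.059, -0.128] turn [0.0001, -0.001, 0.0001] -> tcp [391.2 293.9 250. ]
5 rows travel [0.0, 0.0, 0.88] turn [0.0, 0.0, -0.0] -> tcp [391.2 293.9 140. ]
bar 2547 [-120.3   -0.   151.2] theta 0.742
gold []
interior brightness pct [ 45. 112. 239. 241. 242.]
roi 207 432 0 93
```

>>> servo_tool --motion '[{"travel": [0.8,0.06,-0.5],"turn": [0,0,0],"gripper": 0},{"travel": [0.8,0,-0.5],"turn": [0,0,0],"gripper": 0},{"travel": [0.8,0,-0.5],"turn": [0,0,0],"gripper": 0},{"travel": [0.8,0,0],"turn": [0,0,0],"gripper": 0},{"travel": [0,0,0],"turn": [0,0,0],"gripper": 0}]'

```text
clock: 34.4
tcp_pos: [453.0, 286.2, 285.6]
ee_rot: [-3.138, 0.147, -0.01]
ft_force: [-1.3, -0.3, 0.4]
gripper_width: 0.002
finger_force: 0.0
```

```bash
sed -i 's/t\[...,0\]<-115)/t[...,0]<-126)/' inbin.py; python3 inbin.py
```

```text
now [453.  286.2 285.6] t 34.4 q [ 0.51  0.26  1.79 -0.    1.08  2.18] F [-1.3 -0.3  0.4] w 0.002
1 rows travel [-2.5, -0.074, 1.407] turn [-0.0002, -0.002, -0.001] -> tcp [391.2 293.9 250. ]
5 rows travel [0.0, 0.0, 0.88] turn [0.0, 0.0, -0.0] -> tcp [391.2 293.9 140. ]
bar 0 [nan nan nan] theta nan
gold [([331.0, 49.0], 23, [24.0, -16.0, 43.0]), ([368.0, 66.0], 25, [5.0, -60.0, 41.0]), ([287.0, 69.0], 95, [3.0, 34.0, 50.0])]
interior brightness pct [ 37.  46. 239. 241. 243.]
roi 221 410 33 163
blob [233.  63.] [ 221   33   24   76 1031] bin frame [49. 87. 43.] min [11. 87.  8.] max [88. 90. 70.]
blob [393.  62.] [ 368   33   42   73 1252] bin frame [ 44. -81.  36.] min [ 13. -89.   8.] max [ 89. -59.  70.]
blob [308.  64.] [277  51  59  29 867] bin frame [30. 10. 19.] min [ 18. -21.   8.] max [38. 46. 34.]inbin.py:6: RuntimeWarning: Mean of empty slice.
  P=t[b]; print('bar',len(P),P.mean(0).round(1), 'theta',np.arctan2(-P[:,0].mean(),P[:,2].mean()-20).round(3))
  ret = um.true_divide(
  ret = ret.dtype.type(ret / rcount)
```

Brass inserts at bin y = 34, -16 and -60, plus a dark cluster of knobs between y = -21 and 46, show the knobs lying in the bin. I go in front of the bar to close it.

>>> servo_tool --motion '[{"travel": [-0.83,-0.025,0.3],"turn": [0,-0.001,0],"gripper": 0},{"travel": [-0.83,-0.025,0.3],"turn": [0,-0.001,0],"gripper": 0},{"travel": [-0.83,-0.025,0.3],"turn": [0,0,0],"gripper": 0},{"travel": [0,0,0.5],"turn": [0,0,0],"gripper": 0},{"travel": [0,0,1],"turn": [0,0,0],"gripper": 0},{"travel": [0,0,1],"turn": [0,0,0],"gripper": 0},{"travel": [0,0,1],"turn": [0,0,0],"gripper": 0},{"travel": [0,0,1],"turn": [0,0,0],"gripper": 0},{"travel": [0,0,0.5],"turn": [0,0,0],"gripper": 0},{"travel": [0,0,0],"turn": [0,0,0],"gripper": 0}]'

```text
clock: 35.28
tcp_pos: [385.0, 292.9, 135.1]
ee_rot: [3.135, -0.145, -0.01]
ft_force: [-0.1, -1.2, -0.5]
gripper_width: -0.0
finger_force: 0.0
```

```bash
cat > binpos.py <<'E'
from plan import *
M,s=cur(); o,y=TR['bin']; print('bin frame tcp',Rn.from_euler('z',-y,degrees=True).apply(M[:3,3]-o).round(1),'F',s['ft_force'].round(1),s['clock'],M[:3,:3].round(3).tolist())
E
python3 binpos.py; python3 bar.py
```

```text
bin frame tcp [-181.1   -1.5  135.1] F [-0.1 -1.2 -0.5] 35.2833 [[0.996, -0.092, -0.007], [-0.092, -0.996, -0.003], [-0.006, 0.004, -1.0]]
theta 48 [0.741 0.764 0.79 ]
[385.9 293.5 136.6] 35.3333 [ 0.4  0.3 -0.2]
```

>>> servo_tool --motion '[{"travel": [0.37,0,0],"turn": [0,0,0],"gripper": 0},{"travel": [0.37,0,0],"turn": [0,0,0],"gripper": 0},{"travel": [0.37,0,0],"turn": [0,0,0],"gripper": 0},{"travel": [0.302,0,-0.288],"turn": [0,0,0],"gripper": 0},{"travel": [0.318,0,-0.271],"turn": [0,0,0],"gripper": 0},{"travel": [0.333,0,-0.252],"turn": [0,0,0],"gripper": 0},{"travel": [0.346,0,-0.233],"turn": [0,0,0],"gripper": 0},{"travel": [0.359,0,-0.213],"turn": [0,0,0],"gripper": 0},{"travel": [0.37,0,-0.193],"turn": [0,0,0],"gripper": 0},{"travel": [0.381,0,-0.171],"turn": [0,0,0],"gripper": 0},{"travel": [0.39,0,-0.15],"turn": [0,0,0],"gripper": 0},{"travel": [0.398,0,-0.127],"turn": [0,0,0],"gripper": 0},{"travel": [0.404,0,-0.105],"turn": [0,0,0],"gripper": 0},{"travel": [0.409,0,-0.082],"turn": [0,0,0],"gripper": 0},{"travel": [0.41,0,-0.059],"turn": [0,0,0],"gripper": 0},{"travel": [0.3,0,-0.035],"turn": [0,0,0],"gripper": 0},{"travel": [0,0,0],"turn": [0,0,0],"gripper": 0}]'

```text
clock: 36.75
tcp_pos: [534.4, 281.1, 192.1]
ee_rot: [-3.138, 0.146, 0.002]
ft_force: [-1.0, -1.0, 0.3]
gripper_width: 0.002
finger_force: 0.0
```

```bash
python3 binpos.py; python3 bar.py
```

```text
bin frame tcp [-31.2   0.2 192.1] F [-1.  -1.   0.3] 36.75 [[0.996, -0.093, -0.001], [-0.093, -0.996, 0.0], [-0.001, -0.0, -1.0]]
theta 71 [0.164 0.75  0.785]
[533.4 281.  191.9] 36.8 [0.4 0.3 0.1]
```

```bash
python3 - <<'E'
from plan import *
for n in('scene','side','wrist'):
    f=grab(n); W=cloud(f); o,y=TR['bin']; t=Rn.from_euler('z',-y,degrees=True).apply((W-o).reshape(-1,3)).reshape(W.shape)
    V=f['image'].max(2)
    r=np.hypot(t[...,0],t[...,2]-20); m=(f['range_z']>0)&(abs(t[...,1])<64)&(r>176)&(r<196)&(t[...,0]<20)&(t[...,2]>100)&(V>110)
    print(n,np.histogram(np.arctan2(-t[...,0][m],t[...,2][m]-20),bins=np.arange(-.05,.95,.1)))
E
```

```text
scene (array([ 0,  0,  0,  0,  0,  0,  0, 33, 67]), array([-0.05,  0.05,  0.15,  0.25,  0.35,  0.45,  0.55,  0.65,  0.75,
        0.85]))
side (array([ 0,  3, 13,  0,  0,  0,  0, 41, 16]), array([-0.05,  0.05,  0.15,  0.25,  0.35,  0.45,  0.55,  0.65,  0.75,
        0.85]))
wrist (array([  0, 365,   3,   0,   0,   0,   0,  56,  11]), array([-0.05,  0.05,  0.15,  0.25,  0.35,  0.45,  0.55,  0.65,  0.75,
        0.85]))
```

The fingers slid over the bar and the bin is still at about 0.77 rad. I go back and come in lower.

>>> servo_tool --motion '[{"travel": [0,0,-0.8],"turn": [0,0,0],"gripper": 0},{"travel": [0,0,-0.8],"turn": [0,0,0],"gripper": 0},{"travel": [-0.88,0,0],"turn": [0,0,0],"gripper": 0},{"travel": [-0.88,0,0],"turn": [0,0,0],"gripper": 0},{"travel": [-0.88,0,0],"turn": [0,0,0],"gripper": 0},{"travel": [-0.88,0,0],"turn": [0,0,0],"gripper": 0},{"travel": [-0.88,0,0],"turn": [0,0,0],"gripper": 0},{"travel": [-0.88,0,0],"turn": [0,0,0],"gripper": 0},{"travel": [-0.88,0,0],"turn": [0,0,0],"gripper": 0},{"travel": [0,0,0],"turn": [0,0,0],"gripper": 0},{"travel": [0,0,0.91],"turn": [0,0,0],"gripper": 0},{"travel": [0,0,0.91],"turn": [0,0,0],"gripper": 0},{"travel": [0,0,0.91],"turn": [0,0,0],"gripper": 0},{"travel": [0,0,0.91],"turn": [0,0,0],"gripper": 0},{"travel": [0,0,0.91],"turn": [0,0,0],"gripper": 0},{"travel": [0,0,0],"turn": [0,0,0],"gripper": 0}]'

```text
clock: 38.28
tcp_pos: [377.4, 294.1, 115.6]
ee_rot: [3.135, -0.144, -0.009]
ft_force: [-1.6, -1.1, -0.9]
gripper_width: 0.0
finger_force: 0.0
```

```bash
python3 binpos.py
```

```text
bin frame tcp [-188.8   -1.   115.6] F [-1.6 -1.1 -0.9] 38.2833 [[0.996, -0.092, -0.006], [-0.092, -0.996, -0.003], [-0.006, 0.003, -1.0]]
```

>>> servo_tool --motion '[{"travel": [0.45,0,0],"turn": [0,0,0],"gripper": 0},{"travel": [0.45,0,0],"turn": [0,0,0],"gripper": 0},{"travel": [0.45,0,0],"turn": [0,0,0],"gripper": 0},{"travel": [0.45,0,0],"turn": [0,0,0],"gripper": 0},{"travel": [0.4,0,-0.05],"turn": [0,0,0],"gripper": 0},{"travel": [0.4,0,-0.2],"turn": [0,0,0],"gripper": 0}]'

```text
clock: 38.78
tcp_pos: [442.0, 288.5, 125.0]
ee_rot: [3.137, -0.147, -0.012]
ft_force: [-15.7, 1.3, 12.5]
gripper_width: -0.001
finger_force: 8.1
```

```bash
python3 binpos.py; python3 - <<'E'
from plan import *
for n in('scene','side'):
    f=grab(n); W=cloud(f); o,y=TR['bin']; t=Rn.from_euler('z',-y,degrees=True).apply((W-o).reshape(-1,3)).reshape(W.shape)
    V=f['image'].max(2)
    r=np.hypot(t[...,0],t[...,2]-20); m=(f['range_z']>0)&(abs(t[...,1])<64)&(r>176)&(r<196)&(t[...,0]<20)&(t[...,2]>100)&(V>110)
    print(n,np.histogram(np.arctan2(-t[...,0][m],t[...,2][m]-20),bins=np.arange(-.05,.95,.1))[0])
E
```

```text
bin frame tcp [-124.    -0.7  125. ] F [-15.7   1.3  12.5] 38.7833 [[0.996, -0.093, -0.008], [-0.093, -0.996, -0.001], [-0.007, 0.002, -1.0]]
scene [ 0  0  0  0  0  0  9 26  0]
side [ 0  0  0  0  0  0 31  4  5]
```

>>> servo_tool --motion '[{"travel": [0.33,0,-0.28],"turn": [0,0,0],"gripper": 0},{"travel": [0.342,0,-0.25],"turn": [0,0,0],"gripper": 0},{"travel": [0.353,0,-0.22],"turn": [0,0,0],"gripper": 0},{"travel": [0.364,0,-0.19],"turn": [0,0,0],"gripper": 0},{"travel": [0.374,0,-0.164],"turn": [0,0,0],"gripper": 0},{"travel": [0.382,0,-0.144],"turn": [0,0,0],"gripper": 0},{"travel": [0.389,0,-0.12],"turn": [0,0,0],"gripper": 0},{"travel": [0.396,0,-0.1],"turn": [0,0,0],"gripper": 0},{"travel": [0.4,0,-0.08],"turn": [0,0,0],"gripper": 0},{"travel": [0.404,0,-0.056],"turn": [0,0,0],"gripper": 0},{"travel": [0.3,0,-0.03],"turn": [0,0,0],"gripper": 0},{"travel": [0,0,0],"turn": [0,0,0],"gripper": 0}]'

```text
clock: 39.88
tcp_pos: [546.5, 279.9, 165.5]
ee_rot: [-3.138, 0.146, 0.001]
ft_force: [-0.1, -0.6, 0.0]
gripper_width: 0.001
finger_force: 0.0
```

```bash
python3 binpos.py; cat > th.py <<'E'
from plan import *
for n in('scene','side'):
    f=grab(n); W=cloud(f); o,y=TR['bin']; t=Rn.from_euler('z',-y,degrees=True).apply((W-o).reshape(-1,3)).reshape(W.shape)
    V=f['image'].max(2)
    r=np.hypot(t[...,0],t[...,2]-20); m=(f['range_z']>0)&(abs(t[...,1])<64)&(r>178)&(r<196)&(t[...,0]<20)&(t[...,2]>100)&(V>110)
    a=np.arctan2(-t[...,0][m],t[...,2][m]-20); print(n,np.histogram(a,bins=np.arange(-.15,.95,.1))[0],np.median(a).round(3))
E
python3 th.py
```

```text
bin frame tcp [-19.1   0.2 165.5] F [-0.1 -0.6  0. ] 39.8833 [[0.996, -0.093, -0.001], [-0.093, -0.996, 0.001], [-0.001, -0.001, -1.0]]
scene [ 0 33  3  3  0  0  0  0  0  0] 0.033
side [ 0 32  1  3  0  0  0  0  0  0] 0.014
```

>>> servo_tool --motion '[{"travel": [0.16,0,0],"turn": [0,0,0],"gripper": 0},{"travel": [0.12,0,0],"turn": [0,0,0],"gripper": 0},{"travel": [0.08,0,0],"turn": [0,0,0],"gripper": 0},{"travel": [0,0,0],"turn": [0,0,0],"gripper": 0}]'

```text
clock: 40.32
tcp_pos: [553.8, 279.3, 165.4]
ee_rot: [-3.138, 0.145, 0.003]
ft_force: [-1.0, -0.2, -0.4]
gripper_width: 0.002
finger_force: 0.0
```

>>> servo_tool --motion '[{"travel": [0.1,0,0],"turn": [0,0,0],"gripper": 0},{"travel": [0.08,0,0],"turn": [0,0,0],"gripper": 0},{"travel": [0,0,0],"turn": [0,0,0],"gripper": 0}]'

```text
clock: 40.57
tcp_pos: [558.4, 278.9, 165.5]
ee_rot: [-3.138, 0.145, 0.002]
ft_force: [-0.1, -0.3, 0.0]
gripper_width: 0.003
finger_force: 0.0
```

```bash
python3 binpos.py; python3 th.py
```

```text
bin frame tcp [ -7.2   0.2 165.5] F [-0.1 -0.3  0. ] 40.5667 [[0.996, -0.092, -0.002], [-0.092, -0.996, 0.0], [-0.002, -0.0, -1.0]]
scene [ 9 26  3  0  0  0  0  0  0  0] -0.029
side [16 15  2  0  0  0  0  0  0  0] -0.048
```

>>> servo_tool --motion '[{"travel": [0.1,0,0],"turn": [0,0,0],"gripper": 0},{"travel": [0.08,0,0],"turn": [0,0,0],"gripper": 0},{"travel": [0,0,0],"turn": [0,0,0],"gripper": 0}]'

```text
clock: 40.92
tcp_pos: [559.9, 278.5, 165.2]
ee_rot: [3.138, -0.145, -0.011]
ft_force: [-20.0, 4.5, 10.6]
gripper_width: -0.002
finger_force: 0.0
```

Stop reached (20 N). I back off, rise clear and check everything.

>>> servo_tool --motion '[{"travel": [-0.5,0,0],"turn": [0,0,0],"gripper": 0},{"travel": [-1,0,0],"turn": [0,0,0],"gripper": 0},{"travel": [-1,0,0],"turn": [0,0,0],"gripper": 0},{"travel": [0,0,-1],"turn": [0,0,0],"gripper": 0},{"travel": [0,0,-1],"turn": [0,0,0],"gripper": 0},{"travel": [0,0,-1],"turn": [0,0,0],"gripper": 0},{"travel": [0,0,-1],"turn": [0,0,0],"gripper": 0},{"travel": [0,0,0],"turn": [0,0,0],"gripper": 0}]'

```text
clock: 41.58
tcp_pos: [502.5, 285.3, 270.4]
ee_rot: [-3.135, 0.144, -0.007]
ft_force: [1.2, 0.7, 0.7]
gripper_width: 0.002
finger_force: 0.0
```

```bash
python3 th.py; python3 bar.py; python3 - <<'E'
from plan import *
from m import rect
for n in ('scene','side'):
    f=grab(n); W=cloud(f); o,y=TR['bin']; t=Rn.from_euler('z',-y,degrees=True).apply((W-o).reshape(-1,3)).reshape(W.shape)
    rect(t[(f['range_z']>0)&(t[...,2]>192)&(t[...,2]<216)&(abs(t[...,0])<40)&(abs(t[...,1])<85)],n+' bar')
    im=f['image'].astype(int);V=im.max(2)
    o,y=TR['tray']; t=Rn.from_euler('z',-y,degrees=True).apply((W-o).reshape(-1,3)).reshape(W.shape)
    m=((f['range_z']>0)&(V<70)&(abs(t[...,1])<52)&(t[...,0]>-155)&(t[...,0]<85)&(t[...,2]>10)&(t[...,2]<45)).astype(np.uint8)
    k,l,st,ce=cv2.connectedComponentsWithStats(m); print('tray',[(int(st[i,4]),t[l==i].mean(0).round().tolist()) for i in range(1,k) if st[i,4]>12])
    # stray dark round things on green bench
    X,Y,Z=[W[...,i] for i in range(3)]
    m=((f['range_z']>0)&(V<60)&(Z>10)&(Z<32)&(X>340)&(X<800)&(Y>-560)&(Y<420)).astype(np.uint8)
    k,l,st,ce=cv2.connectedComponentsWithStats(m); print('dark',[(int(st[i,4]),ce[i].round().tolist(),W[l==i].mean(0).round().tolist()) for i in range(1,k) if st[i,4]>15])
    sc=(f['range_z']>0)&(X>400)&(X<660)&(Y>-80)&(Y<90); rect(W[sc&(V<60)&(Z>22)&(Z<85)],'handle')
E
```

```text
scene [36 78  0  0  0  0  0  0  0  0] -0.037
side [44 24  0  0  0  0  0  0  0  0] -0.054
theta 116 [-0.073 -0.039 -0.018]
[500.4 284.1 265.4] 41.7333 [ 1.   0.7 -0. ]
scene bar n 146 c [ 9.2 -1.3] size [149.4  13. ] ang 89.94 z [197.8 208.7 212.2]
tray [(44, [-73.0, 40.0, 27.0]), (39, [-72.0, -40.0, 27.0])]
dark [(204, [381.0, 201.0], [690.0, -64.0, 21.0]), (33, [363.0, 269.0], [503.0, -236.0, 27.0]), (36, [382.0, 289.0], [516.0, -315.0, 27.0]), (721, [385.0, 356.0], [418.0, -470.0, 29.0])]
handle n 300 c [480.8  21.5] size [ 23.3 128.2] ang 76.38 z [39.9 58.9 76.8]
side bar n 111 c [12.2 -2.8] size [151.4  12.1] ang 89.74 z [194.7 210.2 213.6]
tray [(78, [-72.0, 35.0, 27.0]), (37, [-72.0, -40.0, 30.0])]
dark [(223, [397.0, 236.0], [691.0, -71.0, 22.0]), (58, [360.0, 292.0], [505.0, -243.0, 26.0]), (17, [376.0, 314.0], [514.0, -315.0, 29.0]), (79, [337.0, 387.0], [372.0, -448.0, 27.0])]
handle n 389 c [484.2  16.4] size [ 19.2 127.7] ang 76.55 z [37.6 58.6 76.4]
```

```bash
python3 -c "
from h import *
print(env.sign_off())"
```

```text
the job is handed in; nothing more can be done
None
```

The job is handed in, at about 42 s of the 72 s allowed, with no verdict shown: four knobs went into the bin, which is pushed shut to its stop, the other two are in the tray, and the scoop stands flat on the bench, released. I last saw the four in the bin just before closing it.

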